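# Present a lacquer sample plate to the inspection lamp

### The arm

A 6-joint arm with a two-finger parallel gripper is mounted at the origin on the work surface. World frame = base frame: x ahead of the robot, y to its left, z up, the work surface at z = 0. Lengths are in m, angles in degrees, forces in N, time in s.
With the tool pointing down it reaches from about 0.35 to 0.875 m from the base axis. Payload 4.2 kg.
Tool frame: the origin (TCP) lies at the very end of the fingers, on their centre line; the grasp point (between the pads) lies robot.grip_point_offset behind it (robot.grip_point_offset is the distance from the TCP to the grasp point, in m); z points along the fingers, y is the direction in which the jaws open and shut (so a half turn about z gives the same grasp; the last joint's range is limited). The gripper opens to 87 mm and grips with 3 to 60 N. Pads are 19 mm wide; open, the fingers measure 117 mm over their backs; the gripper's body (75 mm by 190 mm) begins 51 mm behind the grasp point.
Start: joints at [82.483, 22.042, 0.453, 0, -68.411, -14.817], TCP at [0.237, 0.578, 0.223] pointing down, gripper open.
Joint ranges: [-179.83, 179.83], [-69.29, 118.12], [-61.27, 80.66], [-181.25, 117.63], [-171.15, -9.14], [-177.46, 177.46]. Speed limits (degrees/s): [159.86, 159.86, 180, 180, 180, 180].

### API

Orientations are given as [roll, pitch, yaw] about the fixed x, y, z axes, in that order (R = Rz(yaw) Ry(pitch) Rx(roll)).
In Python, from rig import robot gives the robot as it stands.
- The arm moves only by the tool carry_out, never from a script. Its argument "commands" is a list of rows, each an object of numbers: "tx", "ty", "tz": the shift along the world's x, y, z in units of 40 mm (1.0 is 40 mm); "rx", "ry", "rz": the turn, a rotation vector about the world's x, y, z in units of 5 degrees (1.0 is 5 degrees); "grip": the finger opening in mm, from 0 to 87. In form: [{"tx": .., "ty": .., "tz": .., "rx": .., "ry": .., "rz": .., "grip": ..}, ...]. A call has 1 to 20 rows; each row shifts and turns the commanded pose from where the row before left it; what a row does not reach is not made up. A row lasts 1/8 s, in which the tool goes at most 62.5 mm and 10.7 degrees, less where a joint would pass 70% of its speed; a pose out of reach is approached as far as the arm can. A call is refused whole if a number of a shift passes 1 or a number of a turn 1, either way. A call with a gripper value outside its range is refused whole. The fingers move at their own pace and stop on an object; "squeeze" is the grip in N (left out, the last holds). Time passes only in rows, so rows that do not move let the fingers close. It gives the time, the measured TCP pose, the force and the opening at its end, in the units of the state.
- robot.read_state(): the state, without advancing time (a new reading comes with each control period).
- robot.camera(name): name is "scene" or "side" or "wrist"; returns the picture (400x640x3 uint8, red, green, blue); there is no depth.
- robot.camera_params(name): a dict with "K" (3x3 intrinsics, pixels), "dist_coeffs" ([k1, k2, p1, p2, k3] as OpenCV has them; the pictures are not rectified), "R" (3x3) and "t" (3): a world point X has camera coordinates R X + t; the wrist camera has in their place "hand_eye" (4x4, takes a point from camera to tool coordinates, whose origin is the TCP and whose axes are the flange's). Camera axes: x right, y down, z forward; pixel columns grow to the right and rows downward; lengths in m; the calibration is good to about 2 mm. A picture is of the moment at which its call begins: read the wrist's pose just before it. camera_params takes no time and is no camera call.
- robot.job_done(): hands the job in, once; it reports no verdict.
Trained networks look in the newest picture that a camera, given by its name, has taken for a name from the list of things; names that differ only in an ending like _2 or _b are one class to them, and where a whole thing is asked for, a point or a joint stands for the part that bears it (a point fixed in the world has none). Each returns a list of dicts, best first, with "confidence" (0 to 1); they miss things now and then, are a little off and sometimes report something else, mostly with a low value. They report only what shows in the picture. A call takes as long as a camera call. They do not tell look-alikes from the thing itself.
- robot.outline_of(camera, target): "region" (400x640 bool, what is visible of it) and "extent" ([left, top, right, bottom] in pixels, round what is visible of it).
The state is a dict: "time_s": time; "q": joint angles; "dq": joint speeds; "joint_efforts": joint torques, N m; "ee_pos": TCP position; "ee_rot": TCP orientation; "contact_force": force on the tool from outside, world axes, zero at the start; "ft_torque": the same for the moment, N m; "finger_gap": finger opening in m.
Only numpy, scipy, OpenCV 4.12 (cv2) and the standard library are available. Lean on these libraries where they do the work, as an engineer would, in place of code of your own. Each camera call takes 0.05 s, during which the arm holds its last target.

### The job

Turn the lamp's dial clockwise until its white pointer stands at the red mark, then leave it there. Then find the sample plate with the notched, frosted end, lift it out of its rack by the clear part (fingers off the frosted end), and finish holding it still with its label about 15 cm above the white cross on the mat: its long edges level and parallel to the lamp bar, and the labelled face tipped upward about 45 degrees towards the lamp. The program ends while still holding the plate; leave everything else where it is.

Things in the scene. Friction and masses are not known exactly. Their poses are not given: they have to be found in the camera images.
- dial (a joint): angle of the black dial on the dimmer box, about the vertical; grows CLOCKWISE seen from above, 0 to 4.0 rad; stays where left (friction 0.03 N m). At value q the white pointer line on its top points to (-cos q, sin q) in the dimmer's frame. The red mark stands at 2.0 rad
- dial_grip (a point): point on the dial's axis at the height to grip: the dial has an upright grip bar 53 mm long along the point's x, 14 mm thick along its y, 32 mm high, its top 7 mm above this point and its foot 25 mm below. The pointer line is on the -x half of the bar's top
- dial_mark (a point): the red mark on the dimmer's top face, beside the dial, 52 mm from its axis
- dimmer: grey fixed box 130 x 130 x 30 mm carrying the dial at its centre, black scale ticks and one longer red mark round it; origin under its centre, z up
- plate: clear acrylic sample plate, 120 (x) x 8 (y) x 80 mm (z), about 95 g. Origin: middle of its lower long edge, on which it starts standing in a rack, z up. Frosted white at x = 20 to 60 mm, amber stripe x 4 to 20, the rest clear. A 14 mm square notch at the +x +z corner. Yellow label on the +y face of the frosted end: facing it with the plate standing, the notch is top left
- label (a point): centre of the label, on the plate's +y face at x = 40 mm, z = 36 mm of the plate's frame
- rack: fixed wooden rack 150 x 70 x 30 mm, origin under its centre; the plate stands in its slot (along the rack's x, 20 mm deep, 10 mm wide, 122 mm long), so 60 mm of the plate shows above it; the plate comes out straight up. Plate and rack have nearly the same axes
- rack_blank: the same rack, fixed, holding the blank plate
- stand: fixed viewing stand: black mat 170 (x) x 220 (y) x 4 mm, origin under its centre, z up; along its +x edge a lamp bar 220 mm long, 40 mm thick, centred at x = 105 mm, top 108 mm above the bench, shining towards the mat (-x)
- cross (a point): centre of the white cross on the top of the mat (4 mm above the bench); its axes are the stand's
- blank: a second sample plate, clear with an amber stripe across its middle, 120 x 8 x 80 mm, no frosted end, no notch; it stands in the other rack; origin under its centre; leave it alone
- tin: closed steel lacquer tin, 84 mm diameter, 110 mm high, upright; origin under its centre; leave it alone
- jar: amber jar, 70 mm diameter, 100 mm high, upright; origin under its centre; leave it alone
- sander: cork sanding block, 110 x 65 x 40 mm; origin under its centre; leave it alone
- offcut: dark wood offcut lying flat, 160 x 60 x 22 mm; origin under its centre; leave it alone
- tape: roll of yellow tape lying flat, 100 mm diameter, 25 mm high; origin under its centre; leave it alone
- brush: paint brush lying flat along its x, about 200 mm long; leave it alone
Mind the look-alikes: they are no part of the job. Leave any green or pink look-alike of the plate alone.

How it is judged (in metres and radians):
On the way, in this order (a step that is already met when the one before it is completed fails the run):
1. the dial stands at the red mark and is let go (value of joint dial between 1.88 and 2.12 rad and distance between the grasp point and dial_grip above 0.05 m), for 0.2 s.
2. the plate is out of its rack, in the fingers (height (world z) of plate above 0.045 m and contact force between the fingers and plate above 1 N), for 0.2 s.
At the end, for the whole second after the job is handed in: Dial within 0.12 rad of the mark. Plate held still, gripped at plate x < 10 mm, off the stand; label within 30 mm of the cross sideways, 110-210 mm above the bench; labelled face up, towards the lamp, 30-60 deg from vertical; long edges level within 10, parallel to lamp bar within 15 deg (value of joint dial between 1.88 and 2.12 rad and contact force between the fingers and plate above 1 N and x of the grasp point in the frame of plate below 0.01 m and horizontal distance between label and cross below 0.03 m and height (world z) of label between 0.11 and 0.21 m and angle between plate's own y axis and vertical between 0.523599 and 1.0472 rad and angle between plate's own x axis and vertical between 1.39626 and 1.74533 rad and angle between plate's own z axis and vertical below 1.0472 rad and angle between the x axis of plate and the y axis of stand, either way round below 0.261799 rad and y of plate in the frame of stand above -0.005 m and contact force between plate and stand below 0.1 N and linear speed of plate below 0.03 m/s and angular speed of plate below 0.3 rad/s); the arm keeps its last pose, push and grip.
It fails at once if a bystander is disturbed (moved more than 25 mm) (distance of any of blank, tin, jar, sander, offcut, tape, brush from where it was at the start of the episode above 0.025 m).
It also fails if it takes over 48 s, if anything falls off the work surface, if the arm or the gripper's body presses on something with over 40 N, if the wrist force passes 120 N, or if a joint passes its speed limit or range.

## Working session

There is one attempt and no reset: what is moved stays moved. The work goes in short steps, Python scripts to look and compute and a tool call to move; the robot and the scene stay as the last step left them, time stands still between calls to the robot, and variables do not carry over. Pictures are saved under pics/ and viewed, and the job is handed in when it is done.

Besides the shell and the picture viewer there is one more tool, called after "Request:" by a JSON object that holds its "api" and its "payload", one argument or row to a line. carry_out: Moves the arm, as the interface text tells. Its arguments: {"type":"object","properties":{"commands":{"type":"array","items":{"type":"object","properties":{"tx":{"type":"number"},"ty":{"type":"number"},"tz":{"type":"number"},"rx":{"type":"number"},"ry":{"type":"number"},"rz":{"type":"number"},"grip":{"type":"number"}}}},"squeeze":{"type":"number"}},"required":["commands"]}

```bash
ls; mkdir -p pics; python3 - <<'E'
from rig import robot
import cv2
for n in ("scene","side","wrist"):
    im=robot.camera(n); cv2.imwrite(f"pics/{n}0.png",im[:,:,::-1])
    p=robot.camera_params(n); print(n,{k:(v.tolist() if hasattr(v,'tolist') else v) for k,v in p.items()})
print(robot.read_state(), robot.grip_point_offset)
E
```

```text
pics
scene {'K': [[393.38876729743845, 0.0, 316.34902793430246], [0.0, 393.38876729743845, 195.20899930743366], [0.0, 0.0, 1.0]], 'dist_coeffs': [-0.09004458430308852, 0.0, 0.0, 0.0, 0.0], 'R': [[0.3527794065093317, 0.9355078646647941, 0.019280183952473665], [0.6932336223590659, -0.24746759828683704, -0.6768950676649024], [-0.6284694385360768, 0.25216031200104067, -0.7358269782208902]], 't': [-0.19668017579139085, -0.3156955468081914, 1.506708026772453]}
side {'K': [[477.12090620772886, 0.0, 313.3599039933472], [0.0, 477.12090620772886, 200.86994127735085], [0.0, 0.0, 1.0]], 'dist_coeffs': [-0.060706156210964805, 0.0, 0.0, 0.0, 0.0], 'R': [[0.6720443611369015, -0.7405071593580151, -0.0023502348003492267], [-0.5400504142644378, -0.48794417781301336, -0.6857521632420794], [0.5066576030386821, 0.4621251197218188, -0.7278313314258954]], 't': [-0.3466811510163603, 0.3167465826319039, 1.2167405454200129]}
wrist {'K': [[278.55614045221205, 0.0, 320.4261525399856], [0.0, 278.55614045221205, 203.84329918416478], [0.0, 0.0, 1.0]], 'dist_coeffs': [-0.039931688000870345, 0.0, 0.0, 0.0, 0.0], 'ha
[... 264 characters left out ...]
4526337717], [0.0, 0.0, 0.0, 1.0]]}
{'time_s': 0.15, 'q': array([ 8.24831967e+01,  2.20801188e+01,  4.00594630e-01, -1.80204724e-02,
       -6.84103789e+01, -1.48176509e+01]), 'dq': array([ 0.00859835, -0.00612706,  0.21048084,  0.08335052, -0.07345478,
       -0.07644853]), 'joint_efforts': array([ 2.77012787e-04, -3.91052127e+01,  1.87587494e+01,  4.22234282e+00,
        1.24016474e-02, -1.41244918e-04]), 'ee_pos': array([0.23732673, 0.5777302 , 0.22174231]), 'ee_rot': array([ 1.79908803e+02, -6.80347972e-03, -2.23410928e+01]), 'contact_force': array([0.54166408, 0.06880994, 0.31442315]), 'ft_torque': array([-0.01943253, -0.03372521,  0.0101273 ]), 'finger_gap': 0.08698498857840707} 0.0187
```

View pics/scene0.png

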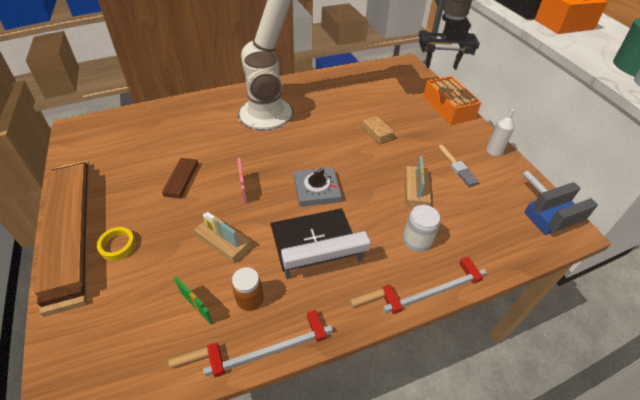

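View pics/side0.png

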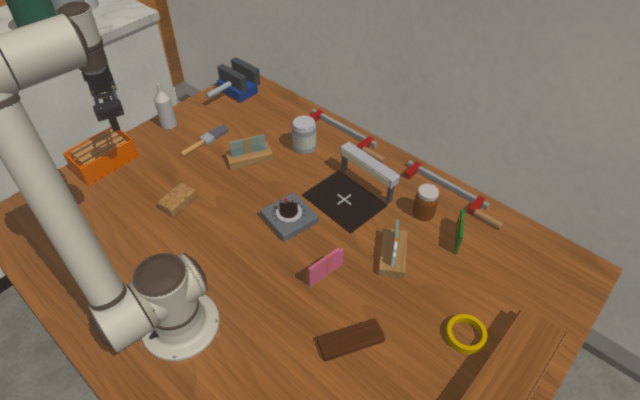

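View pics/wrist0.png

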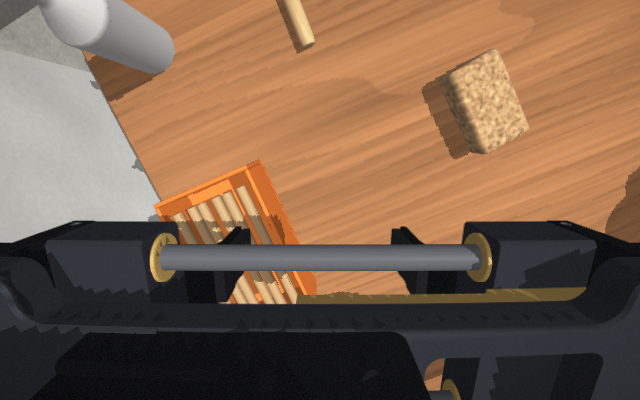

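Scene picture: dimmer at (318,185), mat/cross (315,236), lamp bar (326,248), racks at (222,238) and (419,182); pink upright (241,178) and green upright (193,298). Enlarging the candidates.

```bash
python3 - <<'E'
import cv2,numpy as np
s=cv2.imread("pics/scene0.png");d=cv2.imread("pics/side0.png")
def c(im,u,v,w=50,h=37): return cv2.resize(im[v-h:v+h,u-w:u+w],(400,300),interpolation=cv2.INTER_CUBIC)
g=np.vstack([np.hstack([c(s,224,232),c(s,420,182)]),np.hstack([c(d,395,245),c(d,248,148)])])
cv2.imwrite("pics/crop1.png",g)
g=np.vstack([np.hstack([c(s,318,185),c(s,318,240,60,45)]),np.hstack([c(d,289,212),c(d,350,185,60,45)])])
cv2.imwrite("pics/crop2.png",g)
E
```

```text
(no output)
```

View pics/crop1.png

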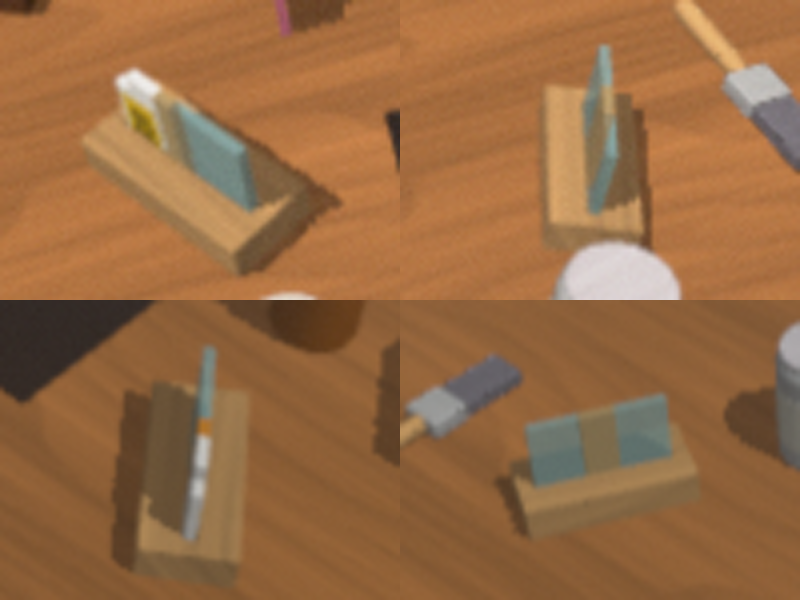

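View pics/crop2.png

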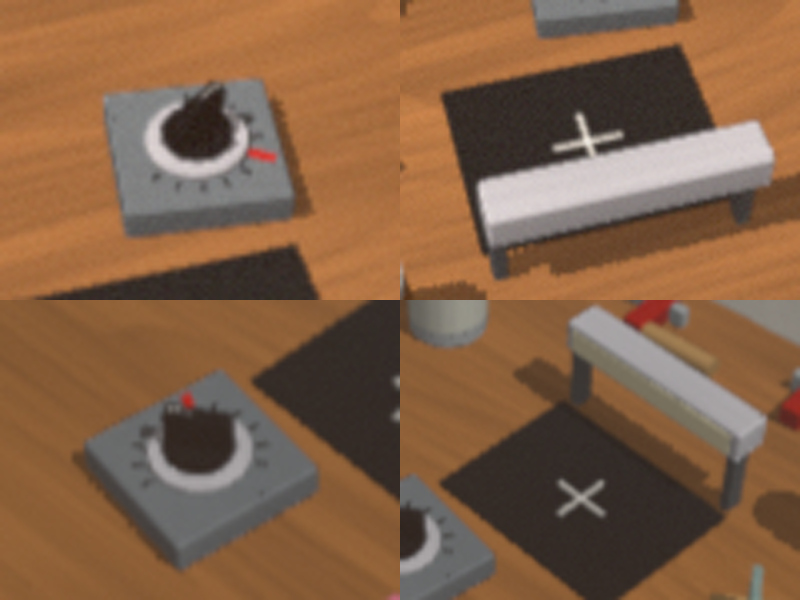

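```bash
cat > h.py <<'E'
import numpy as np,cv2
from rig import robot
from scipy.spatial.transform import Rotation as Ro
def pose(st=None):
    st=st or robot.read_state()
    T=np.eye(4);T[:3,:3]=Ro.from_euler('xyz',st['ee_rot'],degrees=True).as_matrix();T[:3,3]=st['ee_pos'];return T
def cam(n,T=None):
    p=robot.camera_params(n);K=np.array(p['K']);D=np.array(p['dist_coeffs'])
    if 'R' in p: return K,D,np.array(p['R']),np.array(p['t'])
    M=np.linalg.inv((T if T is not None else pose())@np.array(p['hand_eye']));return K,D,M[:3,:3],M[:3,3]
def ray(c,uv):
    K,D,R,t=c;x=cv2.undistortPoints(np.array(uv,float).reshape(-1,1,2),K,D).reshape(-1,2)
    d=np.c_[x,np.ones(len(x))]@R;return -R.T@t,d
def onz(c,uv,z):
    o,d=ray(c,uv);return o+d*((z-o[2])/d[:,2])[:,None]
def proj(c,X):
    K,D,R,t=c;return cv2.projectPoints(np.array(X,float).reshape(-1,3),cv2.Rodrigues(R)[0],t,K,D)[0].reshape(-1,2)
E
python3 - <<'E'
from h import *
np.set_printoptions(precision=4,suppress=True)
S=cam('scene');D=cam('side')
def cr(p,u,v,w=50,h=37,ox=0,oy=0): p=np.array(p,float)-[ox,oy];return p*[2*w/400,2*h/300]+[u-w-.375,v-h-.375]
a=onz(S,cr([(105,97),(262,80),(293,207),(128,220),(262,155)],318,185),.03)
b=onz(D,cr([(85,442),(222,372),(317,472),(180,555),(187,402)],289,212,oy=300),.03)
print("dimmer scene\n",a,a[:4].mean(0),"\nside\n",b,b[:4].mean(0))
a=onz(S,cr([(588,138),(443,95),(680,45)],318,240,60,45,ox=400),.004)
b=onz(D,cr([(581,498),(441,482),(563,402),(723,518)],350,185,60,45,ox=400,oy=300),.004)
print("mat scene\n",a,"\nside\n",b)
# rack top z=.03
a=onz(S,cr([(83,143),(238,258),(312,192)],224,232),.03)
b=onz(D,cr([(153,383),(249,392),(238,568),(137,563)],395,245,oy=300),.03)
print("rack s\n",a,"\nside\n",b)
# plate top z=.09 (bottom at .01)
a=onz(S,cr([(178,100),(252,145),(130,70)],224,232),.09)
b=onz(D,cr([(209,348),(208,422)],395,245,oy=300),.09)
print("plate s\n",a,"\nside\n",b)
E
```

```text
dimmer scene
 [[ 0.3737 -0.0075  0.03  ]
 [ 0.3974  0.1174  0.03  ]
 [ 0.5309  0.0876  0.03  ]
 [ 0.5016 -0.0323  0.03  ]
 [ 0.4739  0.086   0.03  ]] [0.4509 0.0413 0.03  ] 
side
 [[ 0.3977  0.1121  0.03  ]
 [ 0.5204  0.0856  0.03  ]
 [ 0.4936 -0.0385  0.03  ]
 [ 0.3689 -0.0178  0.03  ]
 [ 0.4792  0.0835  0.03  ]] [0.4452 0.0354 0.03  ]
mat scene
 [[ 0.6153 -0.0289  0.004 ]
 [ 0.5291 -0.1313  0.004 ]
 [ 0.5459  0.0856  0.004 ]] 
side
 [[ 0.6229 -0.0339  0.004 ]
 [ 0.549   0.0795  0.004 ]
 [ 0.7136  0.0651  0.004 ]
 [ 0.6926 -0.1498  0.004 ]]
rack s
 [[ 0.5017 -0.342   0.03  ]
 [ 0.6297 -0.2607  0.03  ]
 [ 0.5951 -0.2019  0.03  ]] 
side
 [[ 0.5892 -0.2088  0.03  ]
 [ 0.6295 -0.2661  0.03  ]
 [ 0.4979 -0.3481  0.03  ]
 [ 0.4554 -0.2947  0.03  ]]
plate s
 [[ 0.538  -0.2721  0.09  ]
 [ 0.5906 -0.2342  0.09  ]
 [ 0.5017 -0.2977  0.09  ]] 
side
 [[ 0.5964 -0.2447  0.09  ]
 [ 0.5419 -0.2826  0.09  ]]
```

Request:
{"api": "carry_out", "payload": {
  "commands": [
    {"tx": 0.28, "ty": -0.98},
    {"tx": 0.28, "ty": -0.98},
    {"tx": 0.28, "ty": -0.98},
    {"tx": 0.28, "ty": -0.98},
    {"tx": 0.28, "ty": -0.98},
    {"tx": 0.28, "ty": -0.98},
    {"tx": 0.28, "ty": -0.98},
    {"tx": 0.28, "ty": -0.98},
    {"tx": 0.28, "ty": -0.98},
    {"tx": 0.28, "ty": -0.98},
    {"tx": 0.28, "ty": -0.98},
    {"tx": 0.28, "ty": -0.98},
    {"tx": 0.28, "ty": -0.98},
    {}
  ]
}}

```text
invalid input at $.commands[0]: expected keys tx, ty, tz, rx, ry, rz, grip
```

```bash
python3 - <<'E'
from h import *
import pickle
st=robot.read_state();im=robot.camera('wrist');cv2.imwrite('pics/w1.png',im[:,:,::-1]);pickle.dump(st,open('w1.pkl','wb'))
print(st['ee_pos'],st['ee_rot'],st['q'],st['time_s'])
c=cam('wrist');uv=proj(c,[[.448,.038,.04]])[0];print(uv)
u,v=map(int,uv);r=im[max(0,v-75):v+75,u-100:u+100,::-1];cv2.imwrite('pics/w1c.png',cv2.resize(r,None,fx=4,fy=4,interpolation=cv2.INTER_CUBIC));print(r.shape,u-100,max(0,v-75))
E
```

```text
[0.23732673 0.5777302  0.22174231] [ 1.79908803e+02 -6.80347972e-03 -2.23410928e+01] [ 8.24831967e+01  2.20801188e+01  4.00594630e-01 -1.80204724e-02
 -6.84103789e+01 -1.48176509e+01] 0.15
[ 682.90682926 -149.43837722]
(326, 58, 3) 582 0
```

All keys needed in each row.

Request:
{"api": "carry_out", "payload": {
  "commands": [
    {"tx": 0.28, "ty": -0.98, "tz": 0, "rx": 0, "ry": 0, "rz": 0, "grip": 87},
    {"tx": 0.28, "ty": -0.98, "tz": 0, "rx": 0, "ry": 0, "rz": 0, "grip": 87},
    {"tx": 0.28, "ty": -0.98, "tz": 0, "rx": 0, "ry": 0, "rz": 0, "grip": 87},
    {"tx": 0.28, "ty": -0.98, "tz": 0, "rx": 0, "ry": 0, "rz": 0, "grip": 87},
    {"tx": 0.28, "ty": -0.98, "tz": 0, "rx": 0, "ry": 0, "rz": 0, "grip": 87},
    {"tx": 0.28, "ty": -0.98, "tz": 0, "rx": 0, "ry": 0, "rz": 0, "grip": 87},
    {"tx": 0.28, "ty": -0.98, "tz": 0, "rx": 0, "ry": 0, "rz": 0, "grip": 87},
    {"tx": 0.28, "ty": -0.98, "tz": 0, "rx": 0, "ry": 0, "rz": 0, "grip": 87},
    {"tx": 0.28, "ty": -0.98, "tz": 0, "rx": 0, "ry": 0, "rz": 0, "grip": 87},
    {"tx": 0.28, "ty": -0.98, "tz": 0, "rx": 0, "ry": 0, "rz": 0, "grip": 87},
    {"tx": 0.28, "ty": -0.98, "tz": 0, "rx": 0, "ry": 0, "rz": 0, "grip": 87},
    {"tx": 0.28, "ty": -0.98, "tz": 0, "rx": 0, "ry": 0, "rz": 0, "grip": 87},
    {"tx": 0.28, "ty": -0.98, "tz": 0, "rx": 0, "ry": 0, "rz": 0, "grip": 87},
    {"tx": 0, "ty": 0, "tz": 0, "rx": 0, "ry": 0, "rz": 0, "grip": 87}
  ]
}}

```text
time_s: 1.95
ee_pos: [0.383, 0.0666, 0.2224]
ee_rot: [180.0, 0.0, -22.6]
contact_force: [0.6, 1.3, -0.1]
finger_gap: 0.0872
```

```bash
python3 - <<'E'
from h import *
import pickle
st=robot.read_state();im=robot.camera('wrist');cv2.imwrite('pics/w2.png',im[:,:,::-1]);pickle.dump(st,open('w2.pkl','wb'))
print(st['ee_pos'],st['ee_rot'],st['q'],st['time_s'])
c=cam('wrist');uv=proj(c,[[.448,.038,.04]])[0];print(uv)
u,v=map(int,uv);r=im[max(0,v-75):v+75,u-100:u+100,::-1];cv2.imwrite('pics/w2c.png',cv2.resize(r,None,fx=4,fy=4,interpolation=cv2.INTER_CUBIC));print(r.shape,u-100,max(0,v-75))
E
```

```text
[0.38304974 0.06656051 0.22244936] [ 1.79985091e+02  1.35963860e-02 -2.25907031e+01] [ 3.41236743e+01 -1.90777270e+00 -2.96378907e+01 -3.59576131e-03
 -6.22898073e+01  3.32872970e+01] 1.95
[322.12520716 129.20345626]
(150, 200, 3) 222 54
```

View pics/w2c.png

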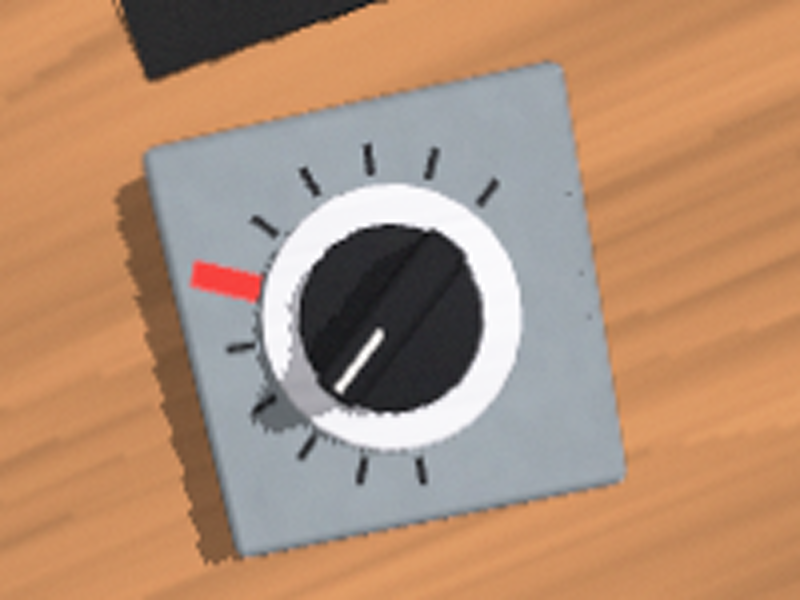

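View pics/w2.png

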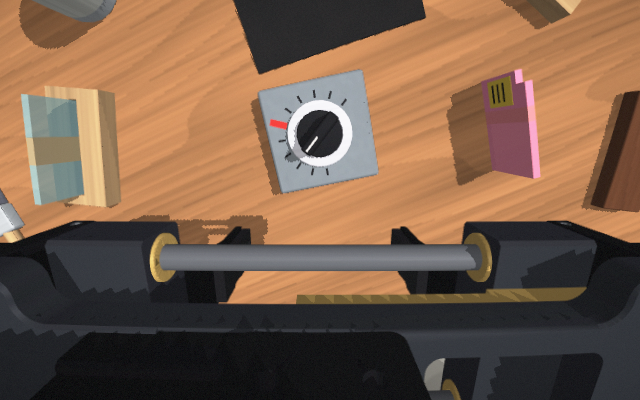

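```bash
python3 - <<'E'
from h import *
import pickle
np.set_printoptions(precision=4,suppress=True)
T=pose(pickle.load(open('w2.pkl','rb')));c=cam('wrist',T)
cr=lambda p: np.array(p,float)/4+[222-.375,54-.375]
k=onz(c,cr([(147,155),(555,62),(627,480),(242,555)]),.03);ctr=k.mean(0);print(k,ctr)
for i in range(4): e=k[(i+1)%4]-k[i];print(np.linalg.norm(e),np.degrees(np.arctan2(e[1],e[0])))
m=onz(c,cr([(193,272),(262,290)]),.03);print('mark',m,np.linalg.norm(m-ctr,axis=1),[np.degrees(np.arctan2(*(x-ctr)[1::-1])) for x in m])
for z in (.03,.035):print('ring',onz(c,cr([(392,318)]),z))
for z in (.04,.06,.07,.08):
  p=onz(c,cr([(380,333),(338,390)]),z);d=p[1]-p[0];print(z,p[:,:2],np.linalg.norm(d),np.degrees(np.arctan2(d[1],d[0])))
im=cv2.imread('pics/w2.png')[100:165,285:355];im=cv2.convertScaleAbs(im,alpha=2.2,beta=20)
cv2.imwrite('pics/w2d.png',cv2.resize(im,None,fx=9,fy=9,interpolation=cv2.INTER_CUBIC))
S=cv2.imread('pics/scene0.png')[160:210,290:350];cv2.imwrite('pics/s0d.png',cv2.resize(cv2.convertScaleAbs(S,alpha=1.7,beta=20),None,fx=11,fy=11,interpolation=cv2.INTER_CUBIC))
E
```

```text
[[ 0.5173  0.0908  0.03  ]
 [ 0.4946 -0.0314  0.03  ]
 [ 0.3698 -0.0087  0.03  ]
 [ 0.3947  0.1149  0.03  ]] [0.4441 0.0414 0.03  ]
0.12435239807280227 -100.52977597313429
0.12686861110001044 169.67216449767042
0.1260841352527648 78.61792577814677
0.1249987972832621 -11.112208623686868
mark [[0.4811 0.0923 0.03  ]
 [0.468  0.075  0.03  ]] [0.0629 0.0412] [np.float64(54.0046311400053), np.float64(54.53815560478783)]
ring [[0.4449 0.0413 0.03  ]]
ring [[0.4449 0.0413 0.035 ]]
0.04 [[0.4422 0.0463]
 [0.4315 0.0647]] 0.02123338052899029 120.2682520714588
0.06 [[0.4422 0.046 ]
 [0.4321 0.0633]] 0.01999863600865936 120.26825207145883
0.07 [[0.4422 0.0459]
 [0.4324 0.0626]] 0.0193812637484939 120.26825207145878
0.08 [[0.4422 0.0457]
 [0.4327 0.062 ]] 0.01876389148832845 120.26825207145878
```

View pics/w2d.png

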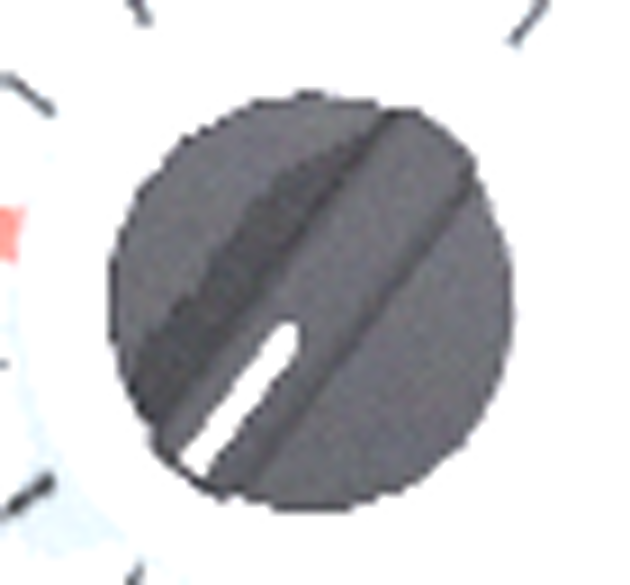

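View pics/s0d.png

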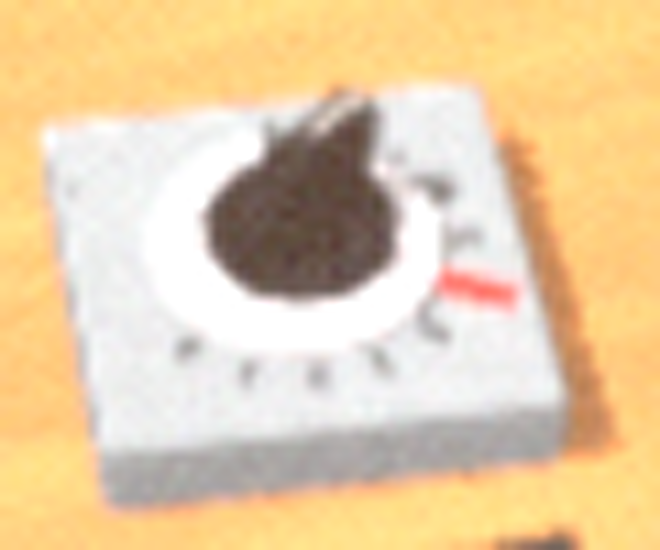

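```bash
python3 - <<'E'
from h import *
import pickle
np.set_printoptions(precision=4,suppress=True)
T=pose(pickle.load(open('w2.pkl','rb')));c=cam('wrist',T);S=cam('scene')
def tri(r1,r2):
    o1,d1=r1;o2,d2=r2;d1=d1[0]/np.linalg.norm(d1);d2=d2[0]/np.linalg.norm(d2)
    s=np.linalg.lstsq(np.c_[d1,-d2],o2-o1,rcond=None)[0];a=o1+s[0]*d1;b=o2+s[1]*d2;return (a+b)/2,np.linalg.norm(a-b)
w=lambda x,y:(285+x/9-.44,100+y/9-.44)
s=lambda x,y:(290+x/11-.45,160+y/11-.45)
for a,b in (((195,465),(362,97)),((292,330),(318,130))): print(tri(ray(c,w(*a)),ray(S,s(*b))))
# predicted scene pixel of bar-top tip for different z
u=np.array([np.cos(np.radians(120.3)),np.sin(np.radians(120.3))])
for z in (.06,.065,.07,.075,.08):
  p=proj(S,[[*(np.array([.4445,.0414])+u*.0265),z]])[0];print(z,(p-[290,160]+.45)*11)
  p=proj(c,[[*(np.array([.4445,.0414])+u*r),z] for r in (.0265,-.0265)]);print(z,(p-[285,100]+.44)*9)
E
```

```text
(array([0.4329, 0.0637, 0.0742]), np.float64(0.0030216237265856746))
(array([0.4432, 0.0466, 0.0765]), np.float64(0.003149843256006776))
0.06 [354.6174 129.5739]
0.06 [[190.1088 474.0935]
 [444.7052 128.7538]]
0.065 [355.1445 116.6221]
0.065 [[188.0527 476.4785]
 [446.6419 125.7113]]
0.07 [355.6746 103.5924]
0.07 [[185.9321 478.9384]
 [448.6413 122.5706]]
0.075 [356.2079  90.484 ]
0.075 [[183.7439 481.4769]
 [450.7065 119.3266]]
0.08 [356.7443  77.2963]
0.08 [[181.4848 484.0977]
 [452.8407 115.9743]]
```

Request:
{"api": "carry_out", "payload": {
  "commands": [
    {"tx": 0.19, "ty": -0.08, "tz": -0.3, "rx": 0, "ry": 0, "rz": -0.93, "grip": 60},
    {"tx": 0.19, "ty": -0.08, "tz": -0.3, "rx": 0, "ry": 0, "rz": -0.93, "grip": 60},
    {"tx": 0.19, "ty": -0.08, "tz": -0.3, "rx": 0, "ry": 0, "rz": -0.93, "grip": 60},
    {"tx": 0.19, "ty": -0.08, "tz": -0.3, "rx": 0, "ry": 0, "rz": -0.93, "grip": 60},
    {"tx": 0.19, "ty": -0.08, "tz": -0.3, "rx": 0, "ry": 0, "rz": -0.93, "grip": 60},
    {"tx": 0.19, "ty": -0.08, "tz": -0.3, "rx": 0, "ry": 0, "rz": -0.93, "grip": 60},
    {"tx": 0.19, "ty": -0.08, "tz": -0.3, "rx": 0, "ry": 0, "rz": -0.93, "grip": 60},
    {"tx": 0.19, "ty": -0.08, "tz": -0.3, "rx": 0, "ry": 0, "rz": -0.93, "grip": 60},
    {"tx": 0, "ty": 0, "tz": 0, "rx": 0, "ry": 0, "rz": 0, "grip": 60}
  ]
}}

```text
time_s: 3.12
ee_pos: [0.4435, 0.0436, 0.1258]
ee_rot: [179.9, 0.0, -59.4]
contact_force: [0.0, -0.6, -0.1]
finger_gap: 0.0603
```

```bash
python3 - <<'E'
from h import *
im=robot.camera('wrist');cv2.imwrite('pics/w3.png',im[:,:,::-1]);print(robot.read_state()['ee_pos'],robot.read_state()['ee_rot'])
E
```

```text
[0.4436962  0.04360826 0.12635536] [ 1.79945745e+02  3.36558983e-03 -5.93905160e+01]
```

View pics/w3.png

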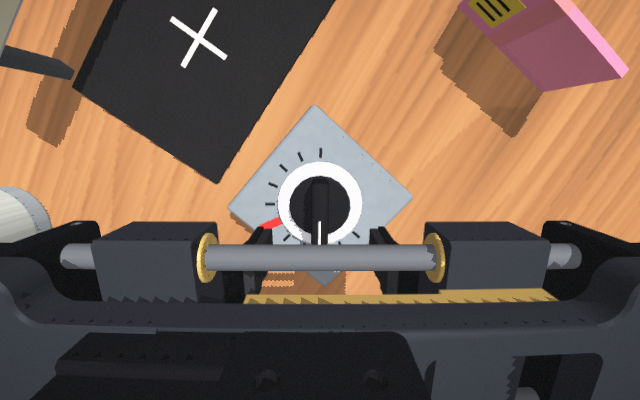

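The bar stands vertical in the picture at column 320, midway between the fingers; aligned. Going down, closing.

Request:
{"api": "carry_out", "payload": {
  "commands": [
    {"tx": 0.02, "ty": -0.05, "tz": -0.4, "rx": 0, "ry": 0, "rz": 0, "grip": 60},
    {"tx": 0, "ty": 0, "tz": -0.5, "rx": 0, "ry": 0, "rz": 0, "grip": 60},
    {"tx": 0, "ty": 0, "tz": -0.5, "rx": 0, "ry": 0, "rz": 0, "grip": 60},
    {"tx": 0, "ty": 0, "tz": -0.45, "rx": 0, "ry": 0, "rz": 0, "grip": 60},
    {"tx": 0, "ty": 0, "tz": 0, "rx": 0, "ry": 0, "rz": 0, "grip": 30},
    {"tx": 0, "ty": 0, "tz": 0, "rx": 0, "ry": 0, "rz": 0, "grip": 10},
    {"tx": 0, "ty": 0, "tz": 0, "rx": 0, "ry": 0, "rz": 0, "grip": 8},
    {"tx": 0, "ty": 0, "tz": 0, "rx": 0, "ry": 0, "rz": 0, "grip": 8},
    {"tx": 0, "ty": 0, "tz": 0, "rx": 0, "ry": 0, "rz": 0, "grip": 8},
    {"tx": 0, "ty": 0, "tz": 0, "rx": 0, "ry": 0, "rz": 0, "grip": 8}
  ],
  "squeeze": 15
}}

```text
time_s: 4.42
ee_pos: [0.4456, 0.0414, 0.0529]
ee_rot: [-179.9, -0.0, -59.5]
contact_force: [0.8, 0.7, 0.0]
finger_gap: 0.0137
```

Request:
{"api": "carry_out", "payload": {
  "commands": [
    {"tx": 0, "ty": 0, "tz": 0, "rx": 0, "ry": 0, "rz": -0.94, "grip": 8},
    {"tx": 0, "ty": 0, "tz": 0, "rx": 0, "ry": 0, "rz": -0.94, "grip": 8},
    {"tx": 0, "ty": 0, "tz": 0, "rx": 0, "ry": 0, "rz": -0.94, "grip": 8},
    {"tx": 0, "ty": 0, "tz": 0, "rx": 0, "ry": 0, "rz": -0.94, "grip": 8},
    {"tx": 0, "ty": 0, "tz": 0, "rx": 0, "ry": 0, "rz": -0.94, "grip": 8},
    {"tx": 0, "ty": 0, "tz": 0, "rx": 0, "ry": 0, "rz": -0.94, "grip": 8},
    {"tx": 0, "ty": 0, "tz": 0, "rx": 0, "ry": 0, "rz": -0.94, "grip": 8},
    {"tx": 0, "ty": 0, "tz": 0, "rx": 0, "ry": 0, "rz": -0.94, "grip": 8},
    {"tx": 0, "ty": 0, "tz": 0, "rx": 0, "ry": 0, "rz": -0.94, "grip": 8},
    {"tx": 0, "ty": 0, "tz": 0, "rx": 0, "ry": 0, "rz": -0.94, "grip": 8},
    {"tx": 0, "ty": 0, "tz": 0, "rx": 0, "ry": 0, "rz": -0.94, "grip": 8},
    {"tx": 0, "ty": 0, "tz": 0, "rx": 0, "ry": 0, "rz": -0.94, "grip": 8},
    {"tx": 0, "ty": 0, "tz": 0, "rx": 0, "ry": 0, "rz": -0.94, "grip": 8},
    {"tx": 0, "ty": 0, "tz": 0, "rx": 0, "ry": 0, "rz": -0.94, "grip": 8},
    {"tx": 0, "ty": 0, "tz": 0, "rx": 0, "ry": 0, "rz": 0, "grip": 8},
    {"tx": 0, "ty": 0, "tz": 0, "rx": 0, "ry": 0, "rz": 0, "grip": 8}
  ]
}}

```text
time_s: 6.42
ee_pos: [0.445, 0.0414, 0.0529]
ee_rot: [-180.0, 0.1, -125.3]
contact_force: [-2.5, 4.3, 4.9]
finger_gap: 0.0139
```

Request:
{"api": "carry_out", "payload": {
  "commands": [
    {"tx": 0, "ty": 0, "tz": 0, "rx": 0, "ry": 0, "rz": 0, "grip": 30},
    {"tx": 0, "ty": 0, "tz": 0, "rx": 0, "ry": 0, "rz": 0, "grip": 30},
    {"tx": 0, "ty": 0, "tz": 0.5, "rx": 0, "ry": 0, "rz": 0, "grip": 30},
    {"tx": 0, "ty": 0, "tz": 0.7, "rx": 0, "ry": 0, "rz": 0, "grip": 30},
    {"tx": 0.2, "ty": 0, "tz": 0.8, "rx": 0, "ry": 0, "rz": 0, "grip": 30},
    {"tx": 0.5, "ty": 0, "tz": 0.8, "rx": 0, "ry": 0, "rz": 0, "grip": 30},
    {"tx": 0.8, "ty": 0, "tz": 0.8, "rx": 0, "ry": 0, "rz": 0, "grip": 30},
    {"tx": 0.8, "ty": 0, "tz": 0.8, "rx": 0, "ry": 0, "rz": 0, "grip": 30},
    {"tx": 0, "ty": 0, "tz": 0, "rx": 0, "ry": 0, "rz": 0, "grip": 30},
    {"tx": 0, "ty": 0, "tz": 0, "rx": 0, "ry": 0, "rz": 0, "grip": 30}
  ]
}}

```text
time_s: 7.68
ee_pos: [0.5354, 0.0404, 0.2271]
ee_rot: [179.9, -0.1, -125.4]
contact_force: [-1.0, 0.3, -0.8]
finger_gap: 0.0301
```

```bash
python3 - <<'E'
from h import *
import pickle
st=robot.read_state();im=robot.camera('wrist');cv2.imwrite('pics/w4.png',im[:,:,::-1]);pickle.dump(st,open('w4.pkl','wb'))
print(st['ee_pos'],st['ee_rot'],st['q'],st['time_s'])
E
```

```text
[0.5353682  0.04043998 0.22713903] [ 1.79868989e+02 -1.25798334e-01 -1.25373009e+02] [ 2.16108360e+01  1.33600258e+01 -1.13760763e+01 -4.54198634e-02
 -6.54407735e+01 -5.69650470e+01] 7.675
```

View pics/w4.png

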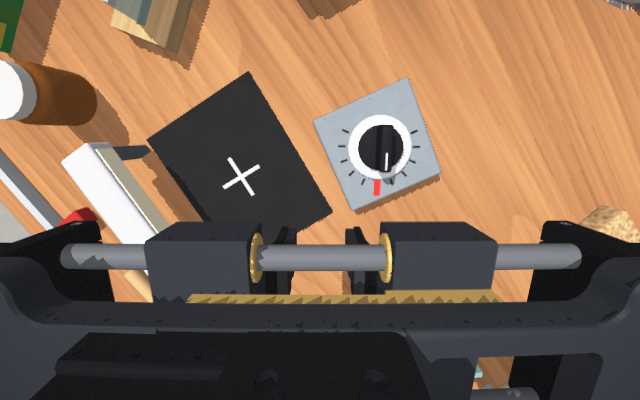

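```bash
python3 - <<'E'
from h import *
im=cv2.imread('pics/w4.png')[105:205,330:430]
cv2.imwrite('pics/w4c.png',cv2.resize(im,None,fx=6,fy=6,interpolation=cv2.INTER_CUBIC))
E
```

```text
(no output)
```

View pics/w4c.png

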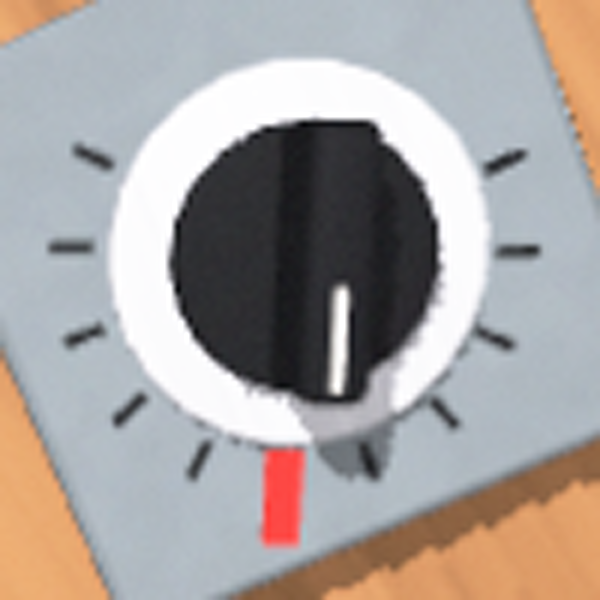

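```bash
python3 - <<'E'
from h import *
import pickle
np.set_printoptions(precision=4,suppress=True)
T=pose(pickle.load(open('w4.pkl','rb')));c=cam('wrist',T)
w=lambda L:np.array(L,float)/6+[330-.42,105-.42]
p=onz(c,w([(342,288),(336,392)]),.074);d=p[1]-p[0];print(p,np.degrees(np.arctan2(d[1],d[0])))
k=onz(c,w([(300,252)]),.03);print(k)
m=onz(c,w([(285,450),(281,545)]),.03);d=m.mean(0)-k[0];print(m,np.degrees(np.arctan2(d[1],d[0])));d=m[1]-m[0];print(np.degrees(np.arctan2(d[1],d[0])))
# cross
print('cross',onz(c,[(241,177)],.004), 'mat corners',onz(c,[(148,139),(250,72),(332,211)],.004))
E
```

```text
[[0.4469 0.0452 0.074 ]
 [0.4582 0.061  0.074 ]] 54.38189708921373
[[0.4432 0.0418 0.03  ]]
[[0.4686 0.0756 0.03  ]
 [0.4807 0.0928 0.03  ]] 53.38944783455197
54.98847158052755
cross [[ 0.6192 -0.0309  0.004 ]] mat corners [[ 0.6906 -0.1463  0.004 ]
 [ 0.524  -0.1304  0.004 ]
 [ 0.5438  0.0828  0.004 ]]
```

```bash
cat >> h.py <<'E'
def final(tilt=45,gx=-.025,gz=.06,yaw=-95.4,lab=(.619,-.031,.16)):
    R=Ro.from_euler('xz',[tilt,yaw],degrees=True).as_matrix()
    o=np.array(lab)-R@[.04,.004,.036]
    return R,o,o+R@[gx,0,gz-.0187]
E
python3 - <<'E'
from h import *
np.set_printoptions(precision=4,suppress=True)
for t in (45,40):
  R,o,p=final(t);print(R,o,p,R@[0,0,1])
E
```

```text
[[-0.0941  0.704  -0.704 ]
 [-0.9956 -0.0665  0.0665]
 [ 0.      0.7071  0.7071]] [0.6453 0.0067 0.1317] [0.6186 0.0343 0.1609] [-0.704   0.0665  0.7071]
[[-0.0941  0.7626 -0.6399]
 [-0.9956 -0.0721  0.0605]
 [ 0.      0.6428  0.766 ]] [0.6428 0.0069 0.1299] [0.6187 0.0343 0.1615] [-0.6399  0.0605  0.766 ]
```

Request:
{"api": "carry_out", "payload": {
  "commands": [
    {"tx": 0.35, "ty": -0.02, "tz": 0, "rx": 0, "ry": 0, "rz": 1, "grip": 30},
    {"tx": 0.35, "ty": -0.02, "tz": 0, "rx": 0, "ry": 0, "rz": 1, "grip": 30},
    {"tx": 0.35, "ty": -0.02, "tz": 0, "rx": 0, "ry": 0, "rz": 1, "grip": 30},
    {"tx": 0.35, "ty": -0.02, "tz": 0, "rx": 0, "ry": 0, "rz": 1, "grip": 30},
    {"tx": 0.35, "ty": -0.02, "tz": 0, "rx": 0, "ry": 0, "rz": 1, "grip": 30},
    {"tx": 0.35, "ty": -0.02, "tz": 0, "rx": 0, "ry": 0, "rz": 1, "grip": 30},
    {"tx": 0, "ty": 0, "tz": 0, "rx": -0.094, "ry": -0.996, "rz": 0, "grip": 30},
    {"tx": 0, "ty": 0, "tz": 0, "rx": -0.094, "ry": -0.996, "rz": 0, "grip": 30},
    {"tx": 0, "ty": 0, "tz": 0, "rx": -0.094, "ry": -0.996, "rz": 0, "grip": 30},
    {"tx": 0, "ty": 0, "tz": 0, "rx": -0.094, "ry": -0.996, "rz": 0, "grip": 30},
    {"tx": 0, "ty": 0, "tz": 0, "rx": -0.094, "ry": -0.996, "rz": 0, "grip": 30},
    {"tx": 0, "ty": 0, "tz": 0, "rx": -0.094, "ry": -0.996, "rz": 0, "grip": 30},
    {"tx": 0, "ty": 0, "tz": 0, "rx": -0.094, "ry": -0.996, "rz": 0, "grip": 30},
    {"tx": 0, "ty": 0, "tz": 0, "rx": -0.094, "ry": -0.996, "rz": 0, "grip": 30},
    {"tx": 0, "ty": 0, "tz": 0, "rx": -0.094, "ry": -0.996, "rz": 0, "grip": 30},
    {"tx": 0, "ty": 0, "tz": -0.5, "rx": 0, "ry": 0, "rz": 0, "grip": 30},
    {"tx": 0, "ty": 0, "tz": -0.5, "rx": 0, "ry": 0, "rz": 0, "grip": 30},
    {"tx": 0, "ty": 0, "tz": -0.5, "rx": 0, "ry": 0, "rz": 0, "grip": 30},
    {"tx": 0, "ty": 0, "tz": 0, "rx": 0, "ry": 0, "rz": 0, "grip": 30}
  ]
}}

```text
time_s: 10.1
ee_pos: [0.6424, 0.0314, 0.2096]
ee_rot: [-142.1, -2.9, -98.2]
contact_force: [-0.7, -0.4, -0.0]
finger_gap: 0.0296
```

```bash
python3 - <<'E'
from h import *
st=robot.read_state();print(st['q'],pose(st))
im=robot.camera('side');cv2.imwrite('pics/side5.png',im[:,:,::-1]);
E
```

```text
[   2.16118888   10.15508206  -45.83463874  109.46927531   -9.18580044
 -116.18861368] [[-0.14312427 -0.78592776  0.60152556  0.64242817]
 [-0.98838192  0.08209025 -0.12791549  0.03138527]
 [ 0.05115295 -0.61284479 -0.7885459   0.20961719]
 [ 0.          0.          0.          1.        ]]
```

View pics/side5.png

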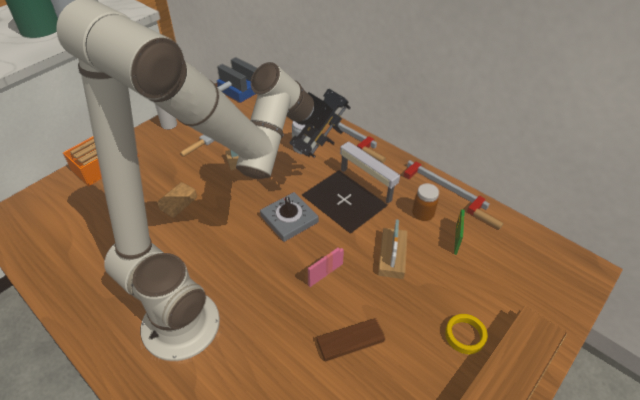

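```bash
cat > kin.py <<'E'
from h import *
import pickle
from scipy.optimize import least_squares
def Ry(a):return Ro.from_euler('y',a,degrees=True).as_matrix()
def Rx(a):return Ro.from_euler('x',a,degrees=True).as_matrix()
def Rz(a):return Ro.from_euler('z',a,degrees=True).as_matrix()
def fk(q,P,s4=1,s6=1,off=0):
    d,h,a2,c1,c3,L,b1,e2=P
    A=Rz(q[0]);B=A@Ry(q[1]);C=A@Ry(q[1]-q[2]);D=C@Rx(s4*q[3]);E=D@Ry(-q[4]);F=E@Rx(s6*q[5]+off)
    p=A@[0,d,h]+B@[b1,0,a2]+C@[c1,0,c3]+D@[0,e2,0]+E@[L,0,0]
    R=F@np.array([[0,0,1],[0,1,0],[-1,0,0]]).astype(float) # tool z = x
    return p,R
E
python3 - <<'E'
from kin import *
st=robot.read_state();pickle.dump(st,open('w5.pkl','wb'))
s0=dict(q=np.array([82.483196,22.080119,.400595,-.01802,-68.410379,-14.81765]),ee_pos=np.array([.23732673,.5777302,.22174231]),ee_rot=np.array([179.908803,-.0068,-22.3410928]))
pickle.dump(s0,open('w1.pkl','wb'))
D=[pickle.load(open(f'w{i}.pkl','rb')) for i in (1,2,4,5)]
np.set_printoptions(precision=4,suppress=True)
for s4 in(1,-1):
 for s6 in (1,-1):
  for off in (0,90,180,-90):
   e=[np.degrees(Ro.from_matrix(fk(d['q'],np.zeros(8),s4,s6,off)[1].T@pose(d)[:3,:3]).magnitude()) for d in D];
   if max(e)<10: print(s4,s6,off,e)
E
```

```text
-1 -1 -90 [np.float64(3.920366508707736e-06), np.float64(1.2956919251795399e-14), np.float64(3.0861992678801015e-14), np.float64(2.4868944199304105e-14)]
```

```bash
python3 - <<'E'
from kin import *
np.set_printoptions(precision=4,suppress=True)
D=[pickle.load(open(f'w{i}.pkl','rb')) for i in (1,2,4,5)]
f=lambda P:np.r_[np.concatenate([fk(d['q'],P,-1,-1,-90)[0]-d['ee_pos'] for d in D])*1e3,np.array(P)[[6,7]]*1e-2]
r=least_squares(f,[.16,.2,.4,.4,.05,.3,0,0]);print(r.x,np.abs(r.fun).max(),r.fun)
pickle.dump(r.x,open('P.pkl','wb'))
E
```

```text
[ 0.      0.1606  0.5649  0.4218 -0.      0.3065 -0.     -0.1598] 0.0015979999848355182 [ 0.     -0.     -0.     -0.      0.     -0.     -0.      0.      0.
 -0.     -0.      0.     -0.     -0.0016]
```

```bash
cat >> kin.py <<'E'
P=pickle.load(open('P.pkl','rb'))
lo=np.array([-179.83,-69.29,-61.27,-181.25,-171.15,-177.46]);hi=np.array([179.83,118.12,80.66,117.63,-9.14,177.46])
def FK(q): return fk(q,P,-1,-1,-90)
def err(q,p,R):
    a,b=FK(q);return np.r_[(a-p)*10,Ro.from_matrix(b.T@R).as_rotvec()]
def ik(p,R,q0):
    q0=np.clip(q0,lo+.1,hi-.1);return least_squares(lambda q:err(q,p,R),q0,bounds=(lo,hi),xtol=1e-12,ftol=1e-12,x_scale=30.)
def toolR(Rp,flip=False):
    return np.c_[Rp[:,0],-Rp[:,1],-Rp[:,2]]@(np.diag([-1,-1,1]) if flip else np.eye(3))
E
python3 - <<'E'
from kin import *
np.set_printoptions(precision=1,suppress=True)
rng=np.random.default_rng(0)
for flip in (0,1):
 for t in (32,36,40,45,50,55):
  R,o,p=final(t,lab=(.619,-.031,.165));Rt=toolR(R,flip)
  sols=[]
  for k in range(25):
    r=ik(p,Rt,rng.uniform(lo,hi))
    if r.cost<1e-8 and not any(np.abs(r.x-s).max()<1 for s in sols): sols.append(r.x)
  for s in sols: print(flip,t,s)
E
```

```text
0 55 [ -14.    13.3  -37.8 -155.6  -17.3  161.5]
1 55 [ -14.    13.3  -37.8 -155.6  -17.3  -18.5]
```

```bash
cat >> kin.py <<'E'
def goal(t,phi,yaw=-95.4,gx=-.025,gz=.06,lab=(.619,-.031,.165),flip=False):
    R,o,_=final(t,yaw=yaw,lab=lab)
    G=R@Ry(phi)   # grip frame; phi>0 : tool body leans to +x (frosted side)
    g=o+R@[gx,0,gz]; Rt=toolR(G,flip)
    return g+Rt@[0,0,.0187],Rt
E
python3 - <<'E'
from kin import *
np.set_printoptions(precision=1,suppress=True)
rng=np.random.default_rng(0)
for z in (.16,.19):
 for t in (35,40,45,50):
  for phi in (-45,-30,-15,0,15,30,45):
   p,Rt=goal(t,phi,lab=(.619,-.031,z));sols=[]
   for k in range(16):
    r=ik(p,Rt,rng.uniform([-60,-20,-60,-180,-90,-170],[60,60,30,117,-10,170]))
    if r.cost<1e-8 and not any(np.abs(r.x-s).max()<1 for s in sols): sols.append(r.x)
   for s in sols: print(z,t,phi,s)
E
```

```text
0.16 35 -45 [  32.3   26.8  -38.4   66.9  -61.4 -106.4]
0.16 35 -30 [  25.9   19.7  -44.3   76.6  -44.8 -107.2]
0.16 35 -15 [  13.9   14.3  -48.7   93.9  -25.4 -111.8]
0.16 35 30 [  0.2  15.6 -14.7 -53.  -34.2  42.5]
0.16 35 45 [-10.9  21.5  -9.4 -66.4 -54.2  60. ]
0.16 40 -45 [  31.7   26.7  -41.3   72.6  -61.5 -114.7]
0.16 40 -30 [  23.7   19.5  -47.6   87.2  -45.1 -117.9]
0.16 40 -15 [   7.8   14.1  -50.7  114.4  -25.6 -127.7]
0.16 40 30 [ -1.9  15.3 -16.1 -60.7 -32.2  53.4]
0.16 40 45 [-12.5  21.4 -11.2 -71.1 -53.3  68.5]
0.16 45 -45 [  31.1   26.9  -43.9   78.1  -62.2 -122.8]
0.16 45 -30 [  21.4   19.7  -50.2   97.3  -46.7 -128. ]
0.16 45 30 [ -5.   15.4 -17.5 -70.  -31.8  66.5]
0.16 45 45 [-14.4  21.7 -13.  -76.  -53.1  77.6]
0.16 50 -45 [  30.4   27.4  -46.1   83.3  -63.7 -130.8]
0.16 50 -30 [  19.3   20.4  -52.3  106.1  -49.6 -137.2]
0.16 50 30 [ -8.8  15.9 -19.2 -80.3 -33.1  81.1]
0.16 50 45 [-16.4  22.3 -14.8 -81.2 -53.8  87. ]
0.19 35 -45 [  32.9   24.6  -36.7   64.5  -63.3 -102.5]
0.19 35 -30 [  27.5   17.5  -42.1   71.4  -46.7 -101.7]
0.19 35 -15 [  18.    12.1  -46.6   
[... 152 characters left out ...]
2 -55.2  55.6]
0.19 40 -45 [  32.4   24.4  -39.7   70.   -63.  -110.6]
0.19 40 -30 [  25.5   17.2  -45.8   81.7  -46.3 -112.2]
0.19 40 -15 [  11.6   11.6  -49.7  103.   -26.1 -118.8]
0.19 40 30 [ -0.4  12.7 -15.3 -55.9 -32.9  46.8]
0.19 40 45 [-11.8  18.8 -10.1 -68.6 -54.   63.8]
0.19 45 -45 [  31.8   24.4  -42.4   75.5  -63.4 -118.7]
0.19 45 -30 [  23.2   17.2  -48.8   91.8  -47.1 -122.4]
0.19 45 30 [ -3.1  12.6 -16.6 -64.5 -31.7  58.8]
0.19 45 45 [-13.6  18.8 -11.9 -73.5 -53.5  72.6]
0.19 50 -45 [  31.1   24.8  -44.8   80.7  -64.5 -126.6]
0.19 50 -30 [  21.    17.6  -51.2  101.1  -49.2 -131.9]
0.19 50 30 [ -6.6  12.8 -18.1 -74.5 -32.3  72.8]
0.19 50 45 [-15.5  19.2 -13.7 -78.6 -53.8  81.8]
```

```bash
python3 - <<'E'
from h import *
np.set_printoptions(precision=3,suppress=True)
S=cam('scene')
robot.camera('scene')
for n,zt in (('jar',.1),('plate',None),('tin',.11),('rack',None)):
  for o in robot.outline_of('scene',n)[:4]:
    l,t,r,b=o['extent'];print(n,round(o['confidence'],2),o['extent'],onz(S,[((l+r)/2,t+8)],zt or .09)[0])
d=cv2.imread('pics/scene0.png')[255:325,160:280];cv2.imwrite('pics/jar.png',cv2.resize(d,None,fx=6,fy=6,interpolation=cv2.INTER_CUBIC))
E
```

```text
jar 0.75 [232.5, 269.1, 268.5, 310.8] [ 0.743 -0.235  0.1  ]
plate 0.91 [205.7, 209.9, 240.9, 249.5] [ 0.538 -0.258  0.09 ]
plate 0.85 [171.1, 280.7, 213.1, 322.8] [ 0.722 -0.37   0.09 ]
plate 0.64 [235.0, 157.7, 245.3, 205.3] [ 0.355 -0.17   0.09 ]
tin 0.94 [401.6, 204.3, 439.4, 251.1] [0.712 0.235 0.11 ]
rack 0.77 [194.4, 219.3, 248.8, 264.1] [ 0.568 -0.269  0.09 ]
rack 0.31 [401.1, 205.8, 441.1, 249.4] [0.704 0.247 0.09 ]
```

View pics/jar.png

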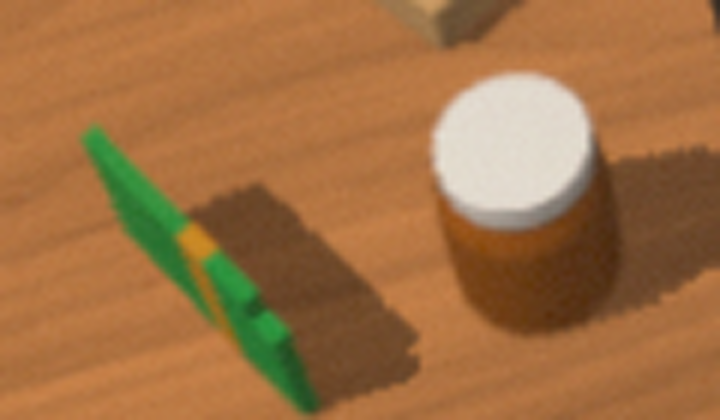

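```bash
python3 - <<'E'
from kin import *
np.set_printoptions(precision=3,suppress=True)
def pts(q):
    d,h,a2,c1,c3,L,b1,e2=P
    A=Rz(q[0]);C=A@Ry(q[1]-q[2]);el=A@[0,d,h]+A@Ry(q[1])@[b1,0,a2];w=el+C@[c1,0,c3];D=C@Rx(-q[3]);return el,w,w+D@[0,e2,0]
from scipy.spatial.transform import Slerp
pc=np.array([.547,-.268,.01])
for phi in (-40,-35,-30,25,30):
  R=Ro.from_euler('z',-144.5,degrees=True).as_matrix()
  Rt=toolR(R@Ry(phi));g=pc+R@[-.028,0,.058]
  p=g+Rt@[0,0,.0187]
  # start: seed tool-down q4=0
  q=np.array([-15,20,-5,0,-65,-40.])
  Rv=toolR(R)
  for f in np.linspace(0,1,12):
    Rm=toolR(R@Ry(phi*f));r=ik(g+[0,0,.15]+Rm@[0,0,.0187],Rm,q);q=r.x
  print(phi,'above',q,r.cost); qa=q
  for f in np.linspace(0,1,6): r=ik(p+[0,0,.15*(1-f)],Rt,q);q=r.x
  print('  grasp',q,r.cost,[x for x in pts(q)[1:]])
  pf,Rf=goal(45,phi,gx=-.028,gz=.058)
  sl=Slerp([0,1],Ro.from_matrix([Rt,Rf]));q=qa;mx=0
  for f in np.linspace(0,1,31):
    g0=(p+[0,0,.15])*(1-f)+pf*f
    r=ik(g0,sl(f).as_matrix(),q);mx=max(mx,np.abs(r.x-q).max());q=r.x
    if r.cost>1e-8: print('bad',f,q)
  print('  final',q,r.cost,'maxstep',mx,[x for x in pts(q)[1:]])
E
```

```text
-40 above [  0.327  36.103   3.326  21.741 -91.551 -61.019] 6.324383790043317e-30
  grasp [  0.274  44.364  -4.21   22.377 -76.881 -66.929] 1.6699237658822163e-25 [array([0.674, 0.003, 0.248]), array([ 0.72 , -0.144,  0.288])]
  final [  29.031   24.261  -45.711   82.696  -57.489 -123.432] 3.566240626252261e-21 maxstep 3.1002638253943786 [array([0.329, 0.183, 0.279]), array([0.469, 0.237, 0.334])]
-35 above [ -0.442  34.189   2.739  19.684 -88.21  -59.935] 2.6582383621752582e-30
  grasp [ -0.519  42.327  -5.463  20.671 -72.84  -65.576] 1.9467091959994365e-24 [array([ 0.664, -0.006,  0.266]), array([ 0.704, -0.156,  0.304])]
  final [  25.928   21.864  -47.891   88.84   -52.305 -125.049] 4.3099327170745065e-20 maxstep 3.5961618567586555 [array([0.32 , 0.156, 0.289]), array([0.457, 0.218, 0.344])]
-30 above [ -1.313  32.312   2.084  17.507 -84.829 -58.678] 8.087211436608875e-31
  grasp [ -1.406  40.368  -6.703  18.788 -68.79  -63.978] 9.028529158552844e-24 [array([ 0.653, -0.016,  0.282]), array([ 0.687, -0.168,  0.317])]
  final [  22.007   19.623  -49.743   96.101  -46.877 -127.125] 
[... 209 characters left out ...]
28.973  -9.067 -31.675 -41.922 -11.884] 4.460090608942625e-30 [array([ 0.567, -0.213,  0.395]), array([ 0.471, -0.322,  0.329])]
  final [  0.756  13.569 -18.952 -63.731 -23.075  57.142] 9.574867057796465e-25 maxstep 4.470631234610934 [array([0.488, 0.006, 0.483]), array([ 0.412, -0.065,  0.362])]
30 above [-22.416  18.819  -2.287 -30.742 -55.971 -17.491] 2.2709080430918353e-29
  grasp [-23.782  29.227  -8.253 -38.946 -43.143  -3.925] 2.218419937129617e-28 [array([ 0.559, -0.246,  0.397]), array([ 0.453, -0.335,  0.317])]
  final [ -4.319  15.112 -17.245 -69.298 -31.471  65.227] 9.231899340723598e-27 maxstep 3.612550527205144 [array([ 0.502, -0.038,  0.48 ]), array([ 0.418, -0.088,  0.354])]
```

```bash
cat >> kin.py <<'E'
def plan(p,R,q=None):
    st=robot.read_state();T=pose(st);q=st['q']
    dp=(np.array(p)-T[:3,3])/.04;rv=np.degrees(Ro.from_matrix(R@T[:3,:3].T).as_rotvec())/5
    n=int(np.ceil(max(np.abs(dp).max(),np.abs(rv).max())/.99));n=max(n,1)
    print('total',dp.round(2),rv.round(2),'rows',n,'per row',(dp/n).round(3),(rv/n).round(3))
    for f in np.linspace(0,1,n+1)[1:]:
        Rm=Ro.from_rotvec(np.radians(rv*5*f)).as_matrix()@T[:3,:3];r=ik(T[:3,3]+dp*.04*f,Rm,q);d=np.abs(r.x-q).max();q=r.x
        if r.cost>1e-7 or d>12: print('  f',f.round(2),q.round(0),r.cost,d)
    print('  end q',q.round(1))
E
python3 - <<'E'
from kin import *
R=Ro.from_euler('z',-144.5,degrees=True).as_matrix()
plan([.604,-.228,.26],toolR(R))
E
```

```text
total [-1.   -6.5   1.18] [ 4.56  6.4  -9.09] rows 10 per row [-0.1   -0.65   0.118] [ 0.456  0.64  -0.909]
  f 0.1 [ 12.  10. -43.  71. -16. -91.] 5.151466705179139e-29 38.00819329298527
  f 0.2 [ 16.  10. -37.  46. -23. -74.] 1.843538086267686e-22 25.00308062903975
  f 0.3 [ 16.  11. -30.  32. -30. -63.] 1.1695317556767414e-27 14.5047004079224
  end q [ -6.3  22.9   7.1  -0.  -74.2 -48.2]
```

Request:
{"api": "carry_out", "payload": {
  "commands": [
    {"tx": -0.03, "ty": -0.2, "tz": 0.1, "rx": 0.15, "ry": 0.21, "rz": -0.3, "grip": 60},
    {"tx": -0.03, "ty": -0.2, "tz": 0.1, "rx": 0.15, "ry": 0.21, "rz": -0.3, "grip": 60},
    {"tx": -0.03, "ty": -0.2, "tz": 0.1, "rx": 0.15, "ry": 0.21, "rz": -0.3, "grip": 60},
    {"tx": -0.05, "ty": -0.3, "tz": 0.1, "rx": 0.23, "ry": 0.32, "rz": -0.45, "grip": 60},
    {"tx": -0.05, "ty": -0.3, "tz": 0.1, "rx": 0.23, "ry": 0.32, "rz": -0.45, "grip": 60},
    {"tx": -0.1, "ty": -0.65, "tz": 0.1, "rx": 0.456, "ry": 0.64, "rz": -0.909, "grip": 60},
    {"tx": -0.1, "ty": -0.65, "tz": 0.1, "rx": 0.456, "ry": 0.64, "rz": -0.909, "grip": 60},
    {"tx": -0.1, "ty": -0.65, "tz": 0.1, "rx": 0.456, "ry": 0.64, "rz": -0.909, "grip": 60},
    {"tx": -0.1, "ty": -0.65, "tz": 0.1, "rx": 0.456, "ry": 0.64, "rz": -0.909, "grip": 60},
    {"tx": -0.1, "ty": -0.65, "tz": 0.1, "rx": 0.456, "ry": 0.64, "rz": -0.909, "grip": 60},
    {"tx": -0.1, "ty": -0.65, "tz": 0.1, "rx": 0.456, "ry": 0.64, "rz": -0.909, "grip": 60},
    {"tx": -0.1, "ty": -0.65, "tz": 0.1, "rx": 0.456, "ry": 0.64, "rz": -0.909, "grip": 60},
    {"tx": 0, "ty": 0, "tz": 0, "rx": 0, "ry": 0, "rz": 0, "grip": 60}
  ]
}}

```text
time_s: 12.02
ee_pos: [0.6091, -0.1997, 0.26]
ee_rot: [-176.2, 1.2, -140.0]
contact_force: [-0.4, 1.1, -0.9]
finger_gap: 0.0601
```

```bash
python3 - <<'E'
from kin import *
st=robot.read_state();print(st['q'])
R=Ro.from_euler('z',-144.5,degrees=True).as_matrix()
plan([.604,-.228,.26],toolR(R))
E
```

```text
[ -2.76058772  20.35758679   2.40264066   2.10122143 -68.60331331
 -47.99755921]
total [-0.13 -0.71 -0.  ] [ 0.45  0.65 -0.89] rows 1 per row [-0.128 -0.707 -0.001] [ 0.45   0.654 -0.89 ]
  end q [ -6.3  22.9   7.1  -0.  -74.2 -48.2]
```

Request:
{"api": "carry_out", "payload": {
  "commands": [
    {"tx": -0.128, "ty": -0.707, "tz": 0, "rx": 0.45, "ry": 0.654, "rz": -0.89, "grip": 60},
    {"tx": 0, "ty": 0, "tz": 0, "rx": 0, "ry": 0, "rz": 0, "grip": 60}
  ]
}}

```text
time_s: 12.28
ee_pos: [0.6034, -0.2271, 0.2594]
ee_rot: [180.0, -0.1, -144.4]
contact_force: [-0.2, -0.2, -0.9]
finger_gap: 0.0602
```

```bash
python3 - <<'E'
from kin import *
st=robot.read_state();im=robot.camera('wrist');cv2.imwrite('pics/w6.png',im[:,:,::-1]);pickle.dump(st,open('w6.pkl','wb'))
print(st['ee_pos'],st['ee_rot'])
cv2.imwrite('pics/w6c.png',cv2.resize(im[30:230,200:440,::-1],(0,0),fx=3,fy=3,interpolation=cv2.INTER_CUBIC))
E
```

```text
[ 0.60343548 -0.2271275   0.25935107] [ 1.79966302e+02 -5.51625959e-02 -1.44407913e+02]
```

View pics/w6c.png

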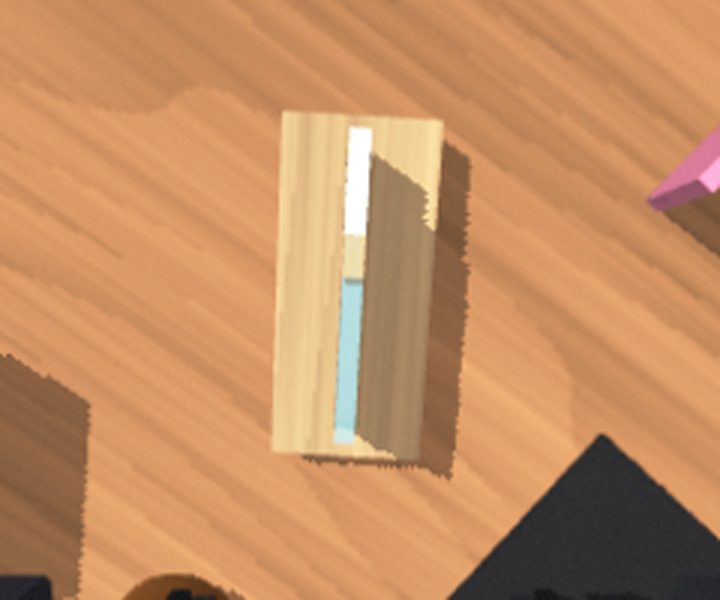

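```bash
python3 - <<'E'
from kin import *
np.set_printoptions(precision=4,suppress=True)
c=cam('wrist',pose(pickle.load(open('w6.pkl','rb'))))
w=lambda L:np.array(L,float)/3+[200-.33,30-.33]
a=onz(c,w([(344.5,442),(353,280),(355,235)]),.09);n=onz(c,w([(360.5,127)]),.076)
print(a,n)
d=a[2]-a[0];print('yaw',np.degrees(np.arctan2(d[1],d[0])),np.linalg.norm(d),np.linalg.norm(a[1]-a[0]),np.linalg.norm(n[0,:2]-a[0,:2]))
d=n[0]-a[0];print(np.degrees(np.arctan2(d[1],d[0])))
rk=onz(c,w([(283,112),(442,121),(418,458),(272,452)]),.03);print(rk,rk.mean(0),[np.degrees(np.arctan2(*(rk[i]-rk[j])[1::-1])) for i,j in((0,3),(1,2))])
# widths
print(np.linalg.norm(np.diff(onz(c,w([(340,360),(361,360)]),.09),axis=0)))
E
```

```text
[[ 0.5932 -0.2426  0.09  ]
 [ 0.5405 -0.276   0.09  ]
 [ 0.5267 -0.2849  0.09  ]] [[ 0.4921 -0.3072  0.076 ]]
yaw -147.53144097727545 0.07889407459244571 0.062425658513686394 0.1200018067710877
-147.44067968882163
[[ 0.499  -0.3437  0.03  ]
 [ 0.4618 -0.2854  0.03  ]
 [ 0.5871 -0.2058  0.03  ]
 [ 0.625  -0.2636  0.03  ]] [ 0.5432 -0.2746  0.03  ] [np.float64(-147.5546281531776), np.float64(-147.57588646334338)]
0.00818509523455177
```

```bash
python3 - <<'E'
from kin import *
R=Ro.from_euler('z',-147.5,degrees=True).as_matrix();Rt=toolR(R@Ry(-35))
g=np.array([.5426,-.2748,.01])+R@[-.03,0,.06];p=g+Rt@[0,0,.0187];print(g,p,Rt)
plan(p+[0,0,.09],Rt)
E
```

```text
[ 0.56790174 -0.25868101  0.07      ] [ 0.55885563 -0.26444402  0.05468186] [[-0.69086583 -0.53729961 -0.48374946]
 [-0.44013007  0.84339145 -0.30818239]
 [ 0.57357644  0.         -0.81915204]]
total [-1.11 -0.95 -2.87] [-3.92  5.79 -0.61] rows 6 per row [-0.185 -0.159 -0.478] [-0.654  0.965 -0.102]
  end q [ -1.5  37.5   0.4  18.8 -83.4 -63.3]
```

Request:
{"api": "carry_out", "payload": {
  "commands": [
    {"tx": -0.185, "ty": -0.159, "tz": -0.478, "rx": -0.654, "ry": 0.965, "rz": -0.102, "grip": 45},
    {"tx": -0.185, "ty": -0.159, "tz": -0.478, "rx": -0.654, "ry": 0.965, "rz": -0.102, "grip": 45},
    {"tx": -0.185, "ty": -0.159, "tz": -0.478, "rx": -0.654, "ry": 0.965, "rz": -0.102, "grip": 45},
    {"tx": -0.185, "ty": -0.159, "tz": -0.478, "rx": -0.654, "ry": 0.965, "rz": -0.102, "grip": 45},
    {"tx": -0.185, "ty": -0.159, "tz": -0.478, "rx": -0.654, "ry": 0.965, "rz": -0.102, "grip": 45},
    {"tx": -0.185, "ty": -0.159, "tz": -0.478, "rx": -0.654, "ry": 0.965, "rz": -0.102, "grip": 45},
    {"tx": 0, "ty": 0, "tz": 0, "rx": 0, "ry": 0, "rz": 0, "grip": 45}
  ]
}}

```text
time_s: 13.2
ee_pos: [0.5579, -0.2629, 0.1425]
ee_rot: [179.7, -35.3, -147.2]
contact_force: [0.4, 0.4, -0.2]
finger_gap: 0.045
```

```bash
python3 - <<'E'
from kin import *
R=Ro.from_euler('z',-147.5,degrees=True).as_matrix();Rt=toolR(R@Ry(-35))
p=np.array([.55885563,-.26444402,.05468186])
plan(p,Rt)
im=robot.camera('wrist');cv2.imwrite('pics/w7.png',im[:,:,::-1])
im=robot.camera('scene');cv2.imwrite('pics/s7.png',cv2.resize(im[140:300,160:400,::-1],(0,0),fx=3,fy=3))
E
```

```text
total [ 0.02 -0.04 -2.19] [-0.01 -0.07 -0.03] rows 3 per row [ 0.008 -0.013 -0.731] [-0.003 -0.023 -0.011]
  end q [ -1.6  42.7  -3.9  19.5 -74.4 -66.5]
```

View pics/w7.png

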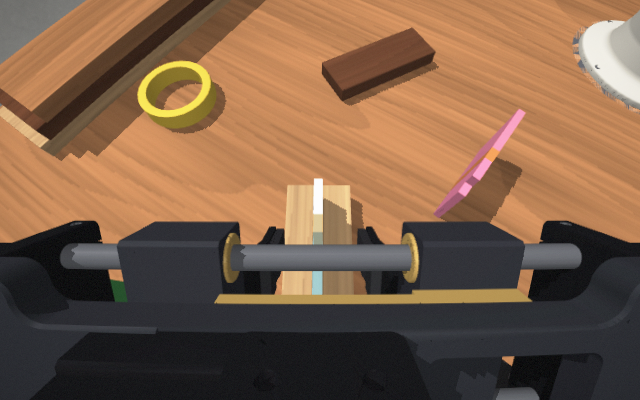

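View pics/s7.png

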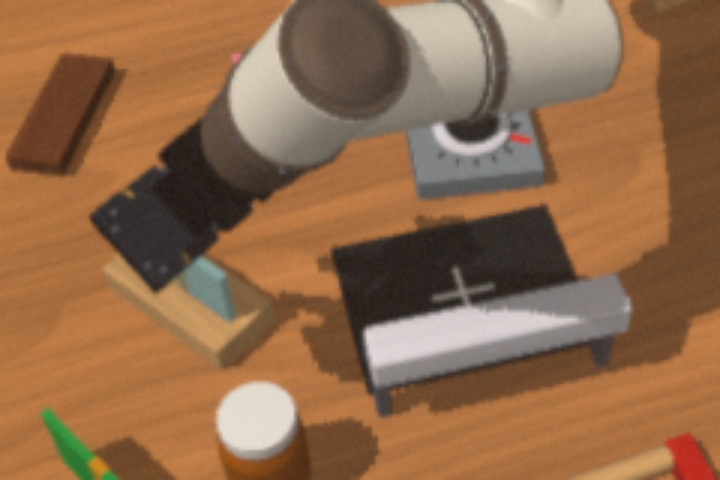

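Plate lies at column 318 between the fingers (about 270–372), white end ahead, clear part under the jaws. Descending and closing.

Request:
{"api": "carry_out", "payload": {
  "commands": [
    {"tx": 0.02, "ty": -0.03, "tz": -0.55, "rx": 0, "ry": -0.06, "rz": -0.03, "grip": 45},
    {"tx": 0, "ty": 0, "tz": -0.55, "rx": 0, "ry": 0, "rz": 0, "grip": 45},
    {"tx": 0, "ty": 0, "tz": -0.55, "rx": 0, "ry": 0, "rz": 0, "grip": 45},
    {"tx": 0, "ty": 0, "tz": -0.5, "rx": 0, "ry": 0, "rz": 0, "grip": 45},
    {"tx": 0, "ty": 0, "tz": 0, "rx": 0, "ry": 0, "rz": 0, "grip": 45},
    {"tx": 0, "ty": 0, "tz": 0, "rx": 0, "ry": 0, "rz": 0, "grip": 15},
    {"tx": 0, "ty": 0, "tz": 0, "rx": 0, "ry": 0, "rz": 0, "grip": 2},
    {"tx": 0, "ty": 0, "tz": 0, "rx": 0, "ry": 0, "rz": 0, "grip": 2},
    {"tx": 0, "ty": 0, "tz": 0, "rx": 0, "ry": 0, "rz": 0, "grip": 2},
    {"tx": 0, "ty": 0, "tz": 0, "rx": 0, "ry": 0, "rz": 0, "grip": 2},
    {"tx": 0, "ty": 0, "tz": 0, "rx": 0, "ry": 0, "rz": 0, "grip": 2}
  ],
  "squeeze": 30
}}

```text
time_s: 14.68
ee_pos: [0.5597, -0.2659, 0.0595]
ee_rot: [-179.8, -34.8, -147.8]
contact_force: [-0.2, 1.4, 0.7]
finger_gap: 0.0078
```

Request:
{"api": "carry_out", "payload": {
  "commands": [
    {"tx": 0, "ty": 0, "tz": 0.2, "rx": 0, "ry": 0, "rz": 0, "grip": 2},
    {"tx": 0, "ty": 0, "tz": 0.3, "rx": 0, "ry": 0, "rz": 0, "grip": 2},
    {"tx": 0, "ty": 0, "tz": 0.4, "rx": 0, "ry": 0, "rz": 0, "grip": 2},
    {"tx": 0, "ty": 0, "tz": 0.5, "rx": 0, "ry": 0, "rz": 0, "grip": 2},
    {"tx": 0, "ty": 0, "tz": 0.6, "rx": 0, "ry": 0, "rz": 0, "grip": 2},
    {"tx": 0, "ty": 0, "tz": 0.6, "rx": 0, "ry": 0, "rz": 0, "grip": 2},
    {"tx": 0, "ty": 0, "tz": 0.5, "rx": 0, "ry": 0, "rz": 0, "grip": 2},
    {"tx": 0, "ty": 0, "tz": 0.3, "rx": 0, "ry": 0, "rz": 0, "grip": 2},
    {"tx": 0, "ty": 0, "tz": 0, "rx": 0, "ry": 0, "rz": 0, "grip": 2}
  ]
}}

```text
time_s: 15.8
ee_pos: [0.56, -0.2659, 0.1963]
ee_rot: [-179.7, -34.7, -147.8]
contact_force: [-0.3, 1.7, -1.5]
finger_gap: 0.0079
```

```bash
python3 - <<'E'
from kin import *
st=robot.read_state();print(st['q'],st['ee_pos'])
im=robot.camera('wrist');cv2.imwrite('pics/w8.png',im[:,:,::-1])
im=robot.camera('scene');cv2.imwrite('pics/s8.png',cv2.resize(im[140:300,140:380,::-1],(0,0),fx=3,fy=3))
T=pose(st);Rp0=Ro.from_euler('z',-147.5,degrees=True).as_matrix()
# plate in tool (grasp at ee .5597,-.2659,.0595)
T0=np.eye(4);T0[:3,:3]=Ro.from_euler('xyz',[-179.8,-34.8,-147.8],degrees=True).as_matrix();T0[:3,3]=[.5597,-.2659,.0595]
Pl=np.eye(4);Pl[:3,:3]=Rp0;Pl[:3,3]=[.5426,-.2748,.01]
TP=np.linalg.inv(T0)@Pl;pickle.dump(TP,open('TP.pkl','wb'))
g=np.linalg.inv(TP)@[0,0,-.0187,1];print('grasp in plate',g)
for t in (40,45):
  R,o,_=final(t,lab=(.619,-.031,.165));W=np.eye(4);W[:3,:3]=R;W[:3,3]=o;G=W@np.linalg.inv(TP);print(t,G[:3,3]);plan(G[:3,3],G[:3,:3])
E
```

```text
[ -1.64302578  35.01941548   3.76150938  18.74299307 -88.56364029
 -61.58570424] [ 0.56001748 -0.26593458  0.19626331]
grasp in plate [-0.02987643  0.00167224  0.0648554   1.        ]
40 [0.61416438 0.02892498 0.17385139]
total [ 1.37  7.37 -0.52] [-4.31 -7.07  9.98] rows 11 per row [ 0.125  0.67  -0.047] [-0.392 -0.642  0.907]
  end q [  28.1   21.   -45.1   79.6  -51.3 -115.1]
45 [0.61343596 0.02899384 0.17290661]
total [ 1.35  7.37 -0.54] [-4.85 -7.95  9.86] rows 10 per row [ 0.135  0.737 -0.054] [-0.485 -0.795  0.986]
  end q [  26.6   21.1  -48.    87.9  -52.4 -124.5]
```

View pics/w8.png

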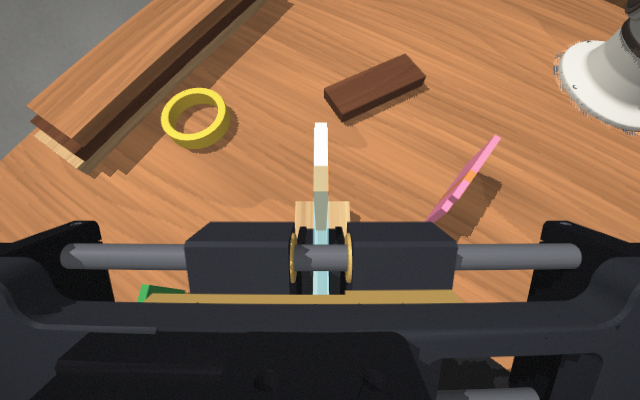

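View pics/s8.png

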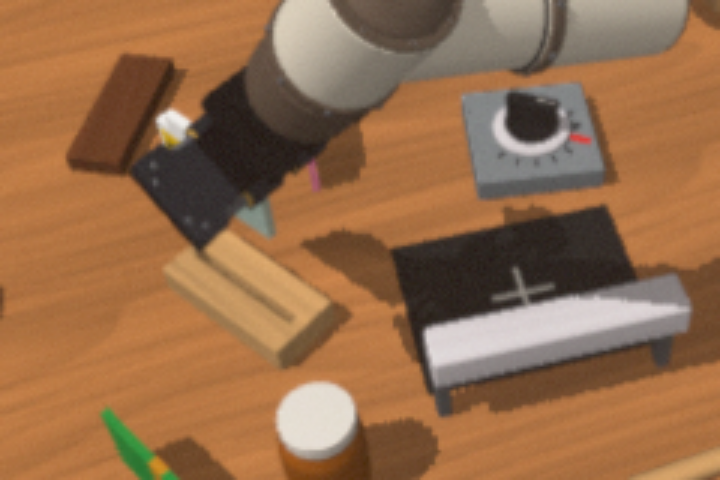

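Request:
{"api": "carry_out", "payload": {
  "commands": [
    {"tx": 0.096, "ty": 0.526, "tz": -0.039, "rx": -0.346, "ry": -0.568, "rz": 0.704, "grip": 2},
    {"tx": 0.096, "ty": 0.526, "tz": -0.039, "rx": -0.346, "ry": -0.568, "rz": 0.704, "grip": 2},
    {"tx": 0.096, "ty": 0.526, "tz": -0.039, "rx": -0.346, "ry": -0.568, "rz": 0.704, "grip": 2},
    {"tx": 0.096, "ty": 0.526, "tz": -0.039, "rx": -0.346, "ry": -0.568, "rz": 0.704, "grip": 2},
    {"tx": 0.096, "ty": 0.526, "tz": -0.039, "rx": -0.346, "ry": -0.568, "rz": 0.704, "grip": 2},
    {"tx": 0.096, "ty": 0.526, "tz": -0.039, "rx": -0.346, "ry": -0.568, "rz": 0.704, "grip": 2},
    {"tx": 0.096, "ty": 0.526, "tz": -0.039, "rx": -0.346, "ry": -0.568, "rz": 0.704, "grip": 2},
    {"tx": 0.096, "ty": 0.526, "tz": -0.039, "rx": -0.346, "ry": -0.568, "rz": 0.704, "grip": 2},
    {"tx": 0.096, "ty": 0.526, "tz": -0.039, "rx": -0.346, "ry": -0.568, "rz": 0.704, "grip": 2},
    {"tx": 0.096, "ty": 0.526, "tz": -0.039, "rx": -0.346, "ry": -0.568, "rz": 0.704, "grip": 2},
    {"tx": 0.096, "ty": 0.526, "tz": -0.039, "rx": -0.346, "ry": -0.568, "rz": 0.704, "grip": 2},
    {"tx": 0.096, "ty": 0.526, "tz": -0.039, "rx": -0.346, "ry": -0.568, "rz": 0.704, "grip": 2},
    {"tx": 0.096, "ty": 0.526, "tz": -0.039, "rx": -0.346, "ry": -0.568, "rz": 0.704, "grip": 2},
    {"tx": 0.096, "ty": 0.526, "tz": -0.039, "rx": -0.346, "ry": -0.568, "rz": 0.704, "grip": 2},
    {"tx": 0, "ty": 0, "tz": 0, "rx": 0, "ry": 0, "rz": 0, "grip": 2},
    {"tx": 0, "ty": 0, "tz": 0, "rx": 0, "ry": 0, "rz": 0, "grip": 2}
  ]
}}

```text
time_s: 17.9
ee_pos: [0.6134, 0.0281, 0.1731]
ee_rot: [-129.3, -23.5, -121.8]
contact_force: [0.1, -0.1, -0.3]
finger_gap: 0.0079
```

```bash
python3 - <<'E'
from kin import *
np.set_printoptions(precision=3,suppress=True)
st=robot.read_state();print(st['q'],st['finger_gap'])
TP=pickle.load(open('TP.pkl','rb'));W=pose(st)@TP
print(W);lab=(W@[.04,.004,.036,1])[:3];print('label',lab,'y ang',np.degrees(np.arccos(W[2,1])),'x ang',np.degrees(np.arccos(W[2,0])),'xyaw',np.degrees(np.arctan2(W[1,0],W[0,0])))
R,o,_=final(45,lab=(.619,-.031,.16));G=np.eye(4);G[:3,:3]=R;G[:3,3]=o;G=G@np.linalg.inv(TP);plan(G[:3,3],G[:3,:3])
pts=[(-.06,.004,0),(.06,.004,0),(.06,.004,.066),(-.06,.004,.08),(.04,.004,.036),(.02,.004,.08),(.02,.004,0)]
X=[(W@[*p,1])[:3] for p in pts]
for n,b in (('scene',(180,100)),('side',(240,80))):
  im=robot.camera(n)[:,:,::-1].copy();im0=im.copy();u=proj(cam(n),X)
  for k,q in enumerate(u): cv2.circle(im,tuple(int(x) for x in q.round()),1,(0,255,0) if k<4 else (255,0,255),-1)
  x,y=b;cr=np.hstack([cv2.resize(i[y:y+160,x:x+200],(0,0),fx=2,fy=2,interpolation=cv2.INTER_CUBIC) for i in (im0,im)]);cv2.imwrite(f'pics/f_{n}.png',cr)
im=robot.camera('wrist');cv2.imwrite('pics/w9.png',im[:,:,::-1])
E
```

```text
[  26.47    21.035  -47.997   87.922  -52.33  -124.541] 0.007892240727966588
[[-0.095  0.704 -0.704  0.645]
 [-0.995 -0.068  0.066  0.006]
 [-0.001  0.707  0.707  0.137]
 [ 0.     0.     0.     1.   ]]
label [ 0.619 -0.032  0.165] y ang 44.99641531476076 x ang 90.06686560940597 xyaw -95.44165579329454
total [ 0.    0.02 -0.13] [-0.01  0.    0.01] rows 1 per row [ 0.001  0.021 -0.13 ] [-0.013  0.002  0.008]
  end q [  26.4   21.5  -48.2   88.6  -52.3 -125.4]
```

View pics/f_scene.png

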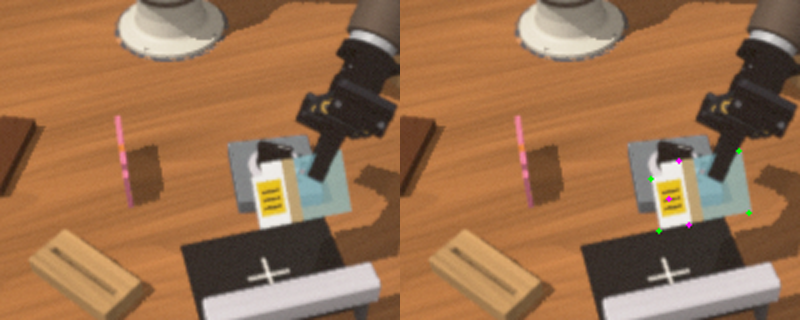

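View pics/f_side.png

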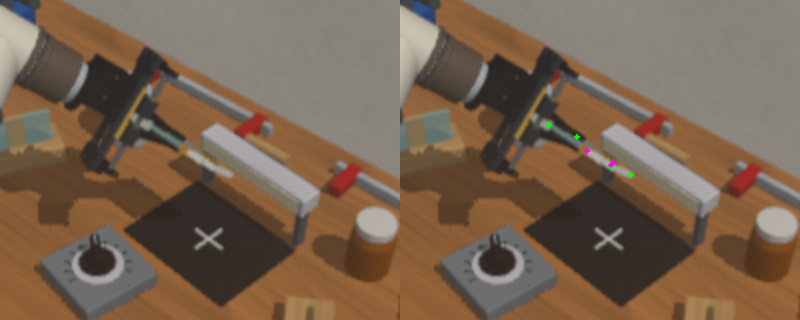

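View pics/w9.png

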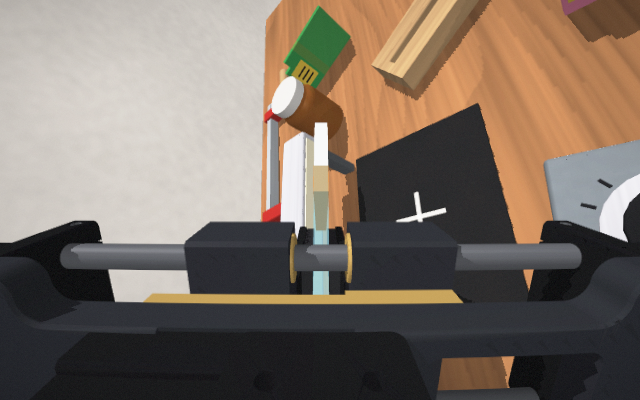

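The overlay fits: projected label centre falls on the yellow label (scene crop ≈(270,199)), corners within about a pixel. Lowering 10 mm to 15 cm above the mat and settling.

Request:
{"api": "carry_out", "payload": {
  "commands": [
    {"tx": 0, "ty": 0.02, "tz": -0.13, "rx": 0, "ry": 0, "rz": 0, "grip": 2},
    {"tx": 0, "ty": 0, "tz": -0.13, "rx": 0, "ry": 0, "rz": 0, "grip": 2},
    {"tx": 0, "ty": 0, "tz": 0, "rx": 0, "ry": 0, "rz": 0, "grip": 2},
    {"tx": 0, "ty": 0, "tz": 0, "rx": 0, "ry": 0, "rz": 0, "grip": 2},
    {"tx": 0, "ty": 0, "tz": 0, "rx": 0, "ry": 0, "rz": 0, "grip": 2},
    {"tx": 0, "ty": 0, "tz": 0, "rx": 0, "ry": 0, "rz": 0, "grip": 2}
  ]
}}

```text
time_s: 18.8
ee_pos: [0.6135, 0.0295, 0.1633]
ee_rot: [-129.3, -23.5, -121.7]
contact_force: [-0.0, -0.6, -0.4]
finger_gap: 0.0084
```

```bash
python3 - <<'E'
from kin import *
np.set_printoptions(precision=3,suppress=True)
st=robot.read_state();print(st['q'],st['dq'],st['finger_gap'],st['contact_force'])
TP=pickle.load(open('TP.pkl','rb'));W=pose(st)@TP
lab=(W@[.04,.004,.036,1])[:3];print('label',lab,np.degrees(np.arccos(W[2,1])),np.degrees(np.arccos(W[2,0])),np.degrees(np.arctan2(W[1,0],W[0,0])))
# label by triangulation: yellow pixels
im=robot.camera('scene');hsv=cv2.cvtColor(im,cv2.COLOR_RGB2HSV);m=cv2.inRange(hsv,(20,170,140),(32,255,255));u=proj(cam('scene'),[lab])[0]
yy,xx=np.nonzero(m);k=np.hypot(xx-u[0],yy-u[1])<20;print('pred',u,'seen',xx[k].mean(),yy[k].mean(),k.sum())
d=robot.camera('side');v=np.vstack([np.hstack([cv2.resize(im[150:260,230:380,::-1],(400,290)),cv2.resize(d[130:260,230:410,::-1],(400,290))])]);cv2.imwrite('pics/end.png',v)
E
```

```text
[  26.121   21.91   -48.464   89.433  -52.176 -126.325] [ 0.03  -0.022  0.065  0.044  0.113  0.051] 0.00838098656282124 [-0.048 -0.607 -0.363]
label [ 0.619 -0.03   0.155] 44.919565612486025 90.0777620436101 -95.35484624889283
pred [314.851 201.514] seen 315.6646706586826 200.89221556886227 167
```

View pics/end.png

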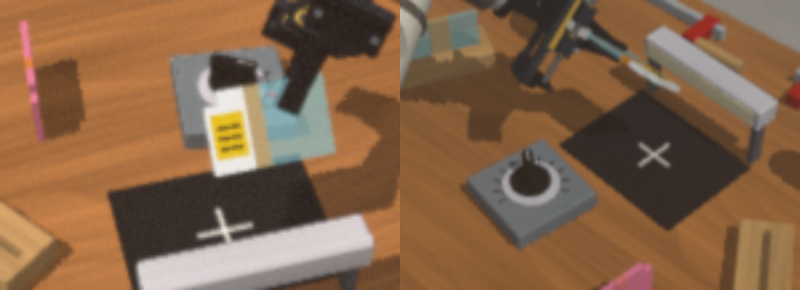

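All in place: the label is within a pixel of the prediction, the plate is clear of the stand, and the arm is still.

```bash
python3 -c "
from rig import robot
print(robot.job_done())"
```

```text
the job is handed in; nothing more can be done
None
```

The job is handed in at about 19 s of the 48 s. The plate is still held over the mat and the dial is left at the red mark. The program gave no verdict, so these are my own checks.

**Dial:** I turned it about 66° clockwise and let it go. Measured from the wrist camera afterwards, the pointer stood at 54.4° and the red mark at about 54.3° (readings of 53.4–55.0°). I did not measure it again at the end, but the gripper stayed clear of it and the last pictures show nothing different.

**Choosing the plate:** I took the one with the white notched end and yellow label, at pixel (222,232) in the scene picture. I left the blank and the green and pink look-alikes alone.

**Lift and hold:** I gripped it by the clear part, about 30 mm to the clear side of its middle, and lifted it straight out of the rack.

| Last check | Measured | Wanted |
|---|---|---|
| Label sideways from the cross | about 1 mm | under 30 mm |
| Label height above the bench | 155 mm (about 15 cm above the mat) | 110–210 mm |
| Labelled face from vertical | 44.9° | 30–60° |
| Long edges off level | 0.1° | under 10° |
| Long edges off the lamp bar | about 0.1° | under 15° |

These figures come from the arm pose and the grasp I recorded. In the scene camera the label was about 1 pixel from where they predicted it.

**What went wrong on the way:** a trial with an empty gripper reached the wrist joint's limit, so the 45° pose could not be reached with an upright grip. I gripped the plate with the tool leaning 35° towards its clear end instead, which reached it well within the joint limits. The finger opening read 8.4 mm at the end, against 7.9 mm before. The pictures showed no slip.

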